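Fetch the mustard pot from behind the shakers for the cruet frame

ROBOT

A 6-joint arm with a two-finger parallel gripper is mounted at the origin on the work surface. World frame = base frame: x ahead of the robot, y to its left, z up, the work surface at z = 0. Lengths are in m, angles in rad, forces in N, time in s.
With the tool pointing down it reaches from about 0.3 to 0.75 m from the base axis. Payload 8.5 kg.
Tool frame: the origin (TCP) lies at the very end of the fingers, on their centre line; the grasp point (between the pads) lies manip.grip_depth behind it (manip.grip_depth is the distance from the TCP to the grasp point, in m); z points along the fingers, x is the direction in which the jaws open and shut, and the axes are right-handed (so a half turn about z gives the same grasp; the last joint's range is limited). The gripper opens to 85 mm and grips with 20 to 120 N. Pads are 22 mm wide; open, the fingers measure 114 mm over their backs; the gripper's body (76 mm by 85 mm) begins 54 mm behind the grasp point. The pads swing forward as they close: fully open they stand 13 mm farther back than shut.
Start: joints at [0.938, 0.381, 1.297, -0, 1.464, -0.215], TCP at [0.223, 0.503, 0.231] pointing down, gripper open.
Joint ranges: [-3.11, 3.11], [-0.89, 2.33], [0.22, 2.48], [-1.42, 4.56], [0.17, 2.85], [-2.88, 2.88]. Speed limits (rad/s): [2.39, 2.39, 3.14, 3.14, 3.14, 3.14].

INTERFACE

Orientations are given as a unit quaternion [x, y, z, w].
In Python, from station import manip, imaging, order gives the robot as it stands.
- The arm moves only by the shell command python3 -m inch 'ROWS' [FORCE]. ROWS is JSON, a list of rows, each a list of 3 entries, a list of its own where there are three numbers: the shift along the tool's x, y, z in units of 20 mm (1.0 is 20 mm), then the turn, a rotation vector about the tool's x, y, z in units of 0.12 rad (1.0 is 0.12 rad), then the finger opening in mm, from 0 to 85.4. In form: [[[x, y, z], [ax, ay, az], hand], ...]. A call has 1 to 5 rows; each row shifts and turns the pose as measured when the row begins, along the tool's axes as they then stand; what a row does not reach is not made up. A row lasts 1/12 s, in which the tool goes at most 41.7 mm and 7.16 degrees, less where a joint would pass 70% of its speed; a pose out of reach is approached as far as the arm can. A call with a number of a shift or a turn outside -1 to 1 is refused whole. A call with a gripper value outside its range is refused whole. The fingers move at their own pace and stop on an object; FORCE is the grip in N (left out, the last holds). Time passes only in rows, so rows that do not move let the fingers close. It gives the time, the measured TCP pose, the force and the opening at its end, in the units of the state.
- manip.get_state(): the state, without advancing time (a new reading comes with each control period).
- imaging.snapshot(name): name is "scene" or "top" or "wrist"; returns a dict with "img" (420x560x3 uint8, red, green, blue), "fovy" (degrees; the focal length in pixels is half the picture's height over the tangent of half this angle, whatever the lens; pixels are square), "cx", "cy" (the principal point, pixels), "extrinsics" (4x4, takes a point from world to camera coordinates). Camera axes: x right, y up, looking along -z (the intrinsics and any distortion apply to the point x, -y, -z); pixel columns grow to the right and rows downward; lengths in m; the calibration is good to about 2 mm. A picture is of the moment at which its call begins. There is no depth.
- order.close_job(): hands the job in, once; it reports no verdict.
The state is a dict: "time": time; "joint_pos": joint angles; "dq": joint speeds; "effort": joint torques, N m; "eef_pos": TCP position; "tcp_rot": TCP orientation; "ft_force": force on the tool from outside, world axes, zero at the start; "wrist_torque": the same for the moment, N m; "opening": finger opening in m.
Only numpy, scipy, OpenCV 4.12 (cv2) and the standard library are available. Lean on these libraries where they do the work, as an engineer would, in place of code of your own. Each camera call takes 0.05 s, during which the arm holds its last target.

TASK

The cruet frame still lacks its mustard: the squat white mustard pot stands at the back of the lower deck of the red spice shelf, hemmed in by the ribbed glass shaker, the wooden pepper mill and the steel dredger. Leaving the pot where it is, first stand all three of these upright on the steel tray at the side, then fetch the mustard pot and stand it in the empty well of the cruet frame, and only after that put the shaker, the mill and the dredger back on the shelf, each on the very spot where it stood at the start. Tip nothing over, and do not push the cream tin, the cruet or the yellow bowl out of their places.

Things in the scene. Friction and masses are not known exactly. Their poses are not given: they have to be found in the camera images.
- shelf: Two-step spice shelf of red enamelled steel, 320 mm wide (its y), fixed for the run. Origin on the counter under its lower deck; +x points to its back, +y to its left end as seen from the robot. Lower deck: top 40 mm above the counter, x from -85 mm (front lip, 8 mm above the deck) to +55 mm (upright riser); end walls rise 20 mm above the deck. Upper step: 100 mm above the counter, x from +55 to +125 mm, with four small fixed jars up to 150 mm above the counter near its ends.
- shaker: Ribbed clear glass shaker with a plain round chrome cap, 125 mm tall, body 60 mm across, cap 48 mm across from 93 to 115 mm above its base and domed above. Loose, 0.18 to 0.31 kg; hangs below a grip on the cap and swings if held lightly or moved in jerks (about 30 N holds it still). Starts on the lower deck. Origin at the centre of its underside, z up.
- mill: Turned dark wooden pepper mill, 150 mm tall, foot 56 mm across, waist 34 mm, round head 42 mm across from 103 to 128 mm above its base, small finial on top. Loose, 0.16 to 0.29 kg, also to be held firmly by its head. Starts on the lower deck. Origin at the centre of its underside, z up.
- dredger: Straight cylindrical stainless steel dredger with a finely pierced, nearly flat lid, 120 mm tall, 54 mm across, lid band 56 mm across from 95 to 117 mm above its base. Loose, 0.16 to 0.29 kg, also to be held firmly by its lid band. Starts on the lower deck. Origin at the centre of its underside, z up.
- mustard: Squat white stoneware mustard pot with two thin blue lines, 52 mm across with straight sides up to 50 mm, shallow lid (part of it) with a small knob to 66 mm. Loose, 0.16 to 0.29 kg, starts on the lower deck close before the riser, with the shaker, mill and dredger to its left, right and front. Origin at the centre of its underside, z up.
- frame: Cast aluminium cruet frame with two round wells side by side, 112 mm apart, fixed for the run, standing on the counter in front of the shelf. Origin on the counter under the centre of the EMPTY well; the other well, which holds the cruet, lies at +y. Each well: floor 8 mm above the counter, inside diameter 72 mm, rim 26 mm above the counter. Carrying post with a ring handle midway between the wells (at y = +56 mm), 118 mm tall, the ring 35 mm wide along x.
- tray: Rectangular stainless steel serving tray, 230 mm (x) by 180 mm (y), fixed for the run, lying on the counter to the left or the right of the shelf. Floor 4 mm above the counter, rim 14 mm above the counter, inside 222 by 172 mm. Origin on the counter under its centre.
- tin: Bystander: cream square spice tin, 46 mm square, 72 mm tall with its round cap, loose on the left end of the lower deck. Origin at the centre of its underside. To be left where it stands.
- cruet: Bystander: green glass oil cruet with a stopper, 58 mm across the foot, 126 mm tall, loose in the other well of the frame. Origin at the centre of its underside. To be left where it stands.
- bowl: Bystander: yellow melamine bowl, 130 mm across the rim, 55 mm tall, loose and empty on the counter on the side away from the tray. Origin at the centre of its underside. To be left where it stands.
There are look-alikes about, which are no part of the job. What is shaped like the mustard but turquoise is not meant.

How it is judged:
On the way, in this order (a step that is already met when the one before it is completed fails the run):
1. shaker, mill and dredger all stand upright on the tray while the mustard pot is still in its place (x of shaker in the frame of tray between -0.105 and 0.105 m and y of shaker in the frame of tray between -0.08 and 0.08 m and z of each of shaker, mill, dredger in the frame of tray below 0.012 m and angle between each of shaker, mill, dredger's own z axis and vertical below 0.15 rad and linear speed of each of shaker, mill, dredger below 0.05 m/s and x of mill in the frame of tray between -0.105 and 0.105 m and y of mill in the frame of tray between -0.08 and 0.08 m and x of dredger in the frame of tray between -0.105 and 0.105 m and y of dredger in the frame of tray between -0.08 and 0.08 m and distance of mustard from where it was at the start of the episode below 0.03 m), for 0.2 s.
2. the mustard pot stands in the empty well of the cruet frame while the three still stand on the tray (x of shaker in the frame of tray between -0.105 and 0.105 m and y of shaker in the frame of tray between -0.08 and 0.08 m and z of each of shaker, mill, dredger in the frame of tray below 0.012 m and angle between each of shaker, mill, dredger's own z axis and vertical below 0.15 rad and linear speed of each of shaker, mill, dredger, mustard below 0.05 m/s and x of mill in the frame of tray between -0.105 and 0.105 m and y of mill in the frame of tray between -0.08 and 0.08 m and x of dredger in the frame of tray between -0.105 and 0.105 m and y of dredger in the frame of tray between -0.08 and 0.08 m and horizontal distance between mustard and frame below 0.013 m and z of mustard in the frame of frame below 0.013 m and angle between mustard's own z axis and vertical below 0.12 rad), for 0.2 s.
At the end, for the whole second after the job is handed in: Shaker, mill and dredger stand upright and at rest, each within 15 mm of where it stood at the start; the mustard pot stands upright and at rest on the floor of the frame's well (within 13 mm of its centre); tin and cruet within 20 mm and the bowl within 30 mm of their places (distance of each of shaker, mill, dredger from where it was at the start of the episode below 0.015 m and angle between each of shaker, mill, dredger, mustard's own z axis and vertical below 0.12 rad and linear speed of each of shaker, mill, dredger, mustard below 0.02 m/s and horizontal distance between mustard and frame below 0.013 m and z of mustard in the frame of frame below 0.013 m and distance of each of tin, cruet from where it was at the start of the episode below 0.02 m and distance of bowl from where it was at the start of the episode below 0.03 m); the robot touches nothing.
It fails at once if one of the shaker, mill, dredger or mustard pot was tipped over (angle between any of shaker, mill, dredger, mustard's own z axis and vertical above 0.7 rad).
It fails at once if the tin or cruet was pushed out of its place by 20 mm or the bowl by 30 mm, or tipped (distance of any of tin, cruet from where it was at the start of the episode above 0.02 m or distance of bowl from where it was at the start of the episode above 0.03 m or angle between any of tin, cruet, bowl's own z axis and vertical above 0.5 rad).
It also fails if it takes over 138 s, if anything falls off the work surface, if the arm or the gripper's body presses on something with over 40 N, if the wrist force passes 120 N, or if a joint passes its speed limit or range.

## Working session

There is one attempt and no reset: what is moved stays moved. The work goes in short steps, Python scripts to look and compute and a shell command to move; the robot and the scene stay as the last step left them, time stands still between calls to the robot, and variables do not carry over. Pictures are saved under pics/ and viewed, and the job is handed in when it is done.

```bash
ls; mkdir -p pics
cat > h.py <<'E'
import numpy as np, cv2
from station import manip, imaging, order
def snap(n,tag):
    d=imaging.snapshot(n); cv2.imwrite(f'pics/{tag}.png',cv2.cvtColor(d['img'],cv2.COLOR_RGB2BGR)); np.savez(f'{tag}.npz',**{k:v for k,v in d.items()}); return d
def load(tag): return dict(np.load(f'{tag}.npz',allow_pickle=True))
E
python3 - <<'E'
from h import *
for n in ("scene","top","wrist"):
    d=snap(n,n+"0"); print(n,[(k,v) for k,v in d.items() if k!='img'])
print(manip.get_state(),manip.grip_depth)
E
```

```text
pics
scene [('fovy', 46.7436484509622), ('cx', 278.0727944660246), ('cy', 212.05877072999166), ('extrinsics', array([[ 0.08352428,  0.99642649,  0.01256738, -0.04811711],
       [-0.75990853,  0.05552994,  0.64765381,  0.36524403],
       [ 0.64464155, -0.06364488,  0.76183109, -1.60910808],
       [ 0.        ,  0.        ,  0.        ,  1.        ]]))]
top [('fovy', 46.278661105701815), ('cx', 280.88391881533175), ('cy', 196.53922789806498), ('extrinsics', array([[ 0.00454175, -0.99962929,  0.02684496, -0.01676733],
       [ 0.9837755 ,  0.00928114,  0.17916368, -0.55852985],
       [-0.17934642,  0.0255957 ,  0.98345296, -1.11074432],
       [ 0.        ,  0.        ,  0.        ,  1.        ]]))]
wrist [('fovy', 64.74530383393213), ('cx', 281.08652894583145), ('cy', 210.72067885067622), ('extrinsics', array([[ 0.40457164,  0.91450556, -0.00116535, -0.55053084],
       [-0.86507002,  0.38228774, -0.32482295,  0.04277273],
       [-0.2966069 ,  0.13242226,  0.94577412, -0.38096447],
       [ 0.        ,  0.        ,  0.        ,  1.        ]]))]
{'time': 0.15, 'joint_pos': array([ 9.37729767e-01,  3.81064627e-01,  1.29804473e+00, -3.95851288e-06,
        1.46364654e+00, -2.15317005e-01]), 'dq': array([-0.00025334, -0.0020464 , -0.00254793, -0.00064443,  0.00111036,
        0.00075566]), 'effort': array([ 2.14144791e-03, -4.48630178e+01, -2.31344676e+01, -1.63345749e-04,
        3.82185972e-03, -2.25022382e-05]), 'eef_pos': array([0.2230072 , 0.50250375, 0.2308552 ]), 'tcp_rot': array([ 8.38362601e-01,  5.45112659e-01, -5.43397797e-04,  2.07388762e-04]), 'ft_force': array([ 0.27004944, -0.66674389, -0.30293396]), 'wrist_torque': array([-0.03164886, -0.03665406,  0.00814852]), 'opening': 0.08567112687875211} 0.0187
```

View pics/scene0.png

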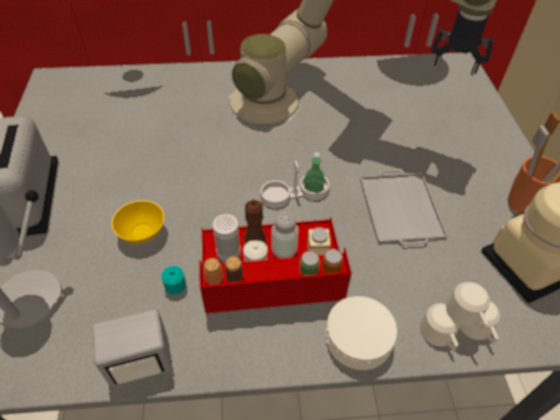

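View pics/top0.png

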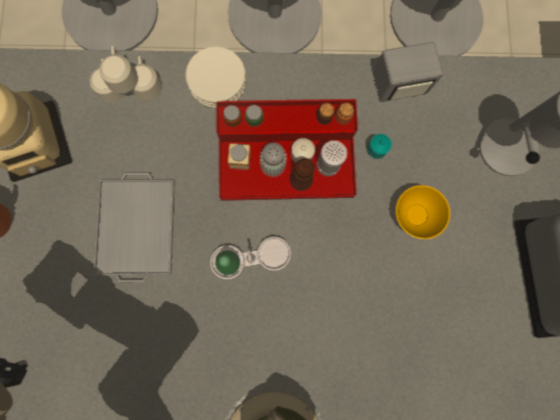

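The turquoise look-alike pot stands at top (380,146), the white pot on the shelf at top (303,149). I'll enlarge both views.

Run:
```python
import cv2
a=cv2.imread('pics/top0.png')[90:290,80:400]; cv2.imwrite('pics/t0z.png',cv2.resize(a,(800,500),interpolation=cv2.INTER_CUBIC))
a=cv2.imread('pics/scene0.png')[140:320,180:450]; cv2.imwrite('pics/s0z.png',cv2.resize(a,(800,533),interpolation=cv2.INTER_CUBIC))
```

```text
(no output)
```

View pics/t0z.png

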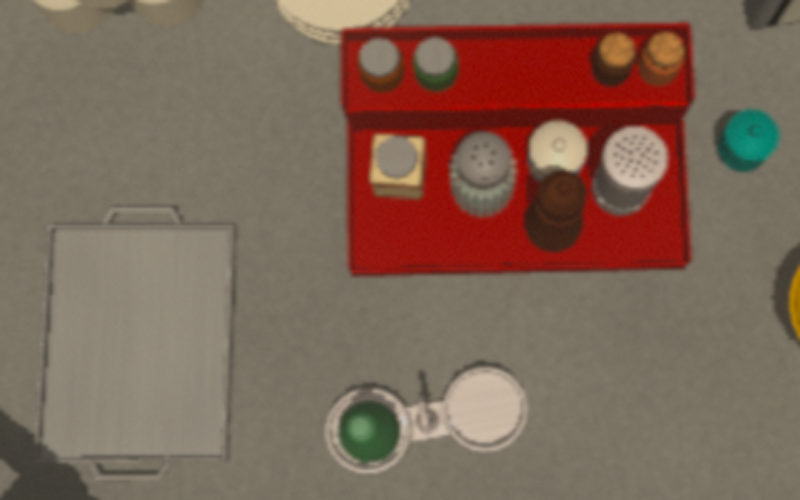

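View pics/s0z.png

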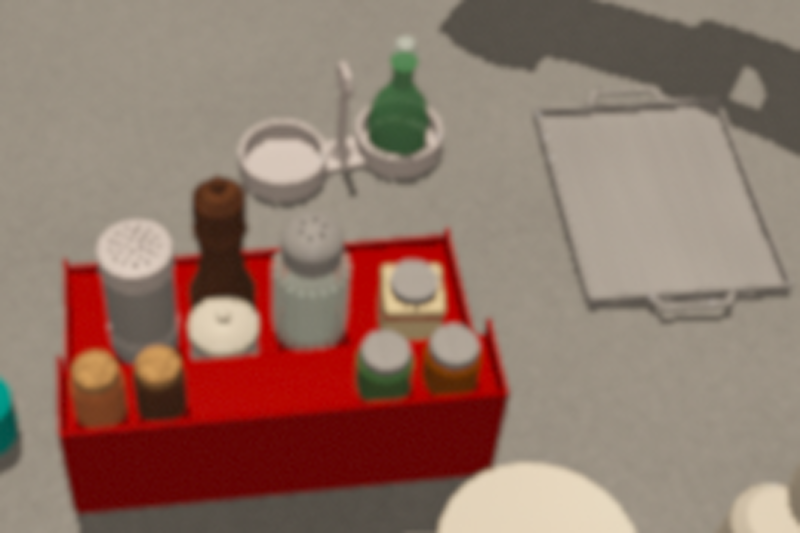

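View pics/wrist0.png

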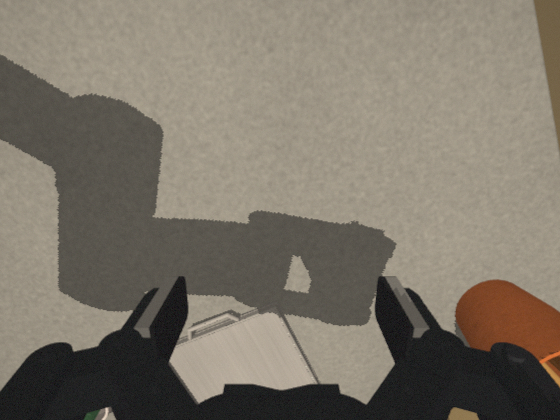

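```bash
cat >> h.py <<'E'
def cam(d):
    f=210/np.tan(np.radians(float(d['fovy']))/2); return f,float(d['cx']),float(d['cy']),np.array(d['extrinsics'])
def ray(d,uv):
    f,cx,cy,E=cam(d); v=np.array([(uv[0]-cx)/f,-(uv[1]-cy)/f,-1.]); R=E[:3,:3]
    return -R.T@E[:3,3], R.T@v/np.linalg.norm(v)
def cast(d,uv,z):
    o,v=ray(d,uv); return o+v*(z-o[2])/v[2]
def proj(d,p):
    f,cx,cy,E=cam(d); q=E[:3,:3]@np.array(p)+E[:3,3]; return np.array([cx-f*q[0]/q[2],cy+f*q[1]/q[2]])
def tri(d1,u1,d2,u2):
    a,v=ray(d1,u1); b,w=ray(d2,u2); s=np.linalg.lstsq(np.c_[v,-w],b-a,rcond=None)[0]
    p,q=a+s[0]*v,b+s[1]*w; return (p+q)/2,np.linalg.norm(p-q)
E
python3 - <<'E'
from h import *
np.set_printoptions(precision=4,suppress=True)
t,s=load('top0'),load('scene0')
T=lambda x,y:(x/2.5+80-.3,y/2.5+90-.3); S=lambda x,y:(x/2.963+180-.3,y/2.963+140-.3)
for n,a,b,z in [("dredger",(634,156),(135,247),.158),("mill",(563,182),(217,185),.188),("shaker",(484,152),(313,228),.163),("mustardknob",(559,144),(224,318),.106),("well",(485,408),(285,160),.026)]:
    print(n,cast(t,T(*a),z)[:2],cast(s,S(*b),z)[:2],*tri(t,T(*a),s,S(*b)))
for n,p,z in [("tray",(52,227),.014),("tray",(235,225),.014),("tray",(228,458),.014),("tray",(40,456),.014),("lipL",(351,272),.048),("lipR",(689,264),.048),("backL",(342,30),.1),("backR",(690,24),.1),("cruetwell",(368,428),.026)]:
    print(n,cast(t,T(*p),z)[:2])
for n,p,z in [("tray",(537,113),.014),("tray",(723,103),.014),("tray",(788,291),.014),("tray",(588,303),.014),("lipL",(447,236),.048),("lipR",(66,265),.048),("backL",(505,392),.1),("backR",(64,434),.1),("cruetwell",(400,137),.026)]:
    print(n,cast(s,S(*p),z)[:2])
E
```

```text
dredger [ 0.6388 -0.1241] [ 0.6381 -0.1238] [ 0.6386 -0.1239  0.1586] 0.00024412476669009436
mill [ 0.607  -0.0596] [ 0.6077 -0.0606] [ 0.6072 -0.0601  0.1873] 0.0008938252310041475
shaker [0.6394 0.007 ] [0.6336 0.0093] [0.638  0.0079 0.1684] 0.00173834847212373
mustardknob [ 0.6638 -0.0623] [ 0.67   -0.0606] [ 0.6656 -0.0616  0.1002] 0.002274371805838371
well [0.4275 0.0029] [0.4382 0.0053] [0.4284 0.0045 0.0155] 0.003488281802818045
tray [0.6008 0.4247]
tray [0.6046 0.248 ]
tray [0.3798 0.2448]
tray [0.3808 0.4206]
lipL [0.5531 0.1305]
lipR [ 0.5638 -0.1901]
backL [0.7733 0.1398]
backR [ 0.7842 -0.1869]
cruetwell [0.4081 0.1128]
tray [0.3842 0.2498]
tray [0.3837 0.4306]
tray [0.6098 0.4235]
tray [0.6097 0.2494]
lipL [0.5555 0.1337]
lipR [ 0.5632 -0.1877]
backL [0.7482 0.142 ]
backR [ 0.7598 -0.1802]
cruetwell [0.4172 0.1134]
```

Scene (top, full res): dredger lid (333,152), mill finial (305,163), shaker cap (273,151), mustard (303,149), empty well (274,253), tray about (135,226). The two views agree to within about 2 mm. The pot hemmed in by these three, with the white lid, is the one meant. The turquoise one at (380,146) is not. I'll take the mill first, jaws along world x.

```bash
cat >> h.py <<'E'
import sys
from scipy.spatial.transform import Rotation as Ro
def go(x,y,z,yaw=None):
    s=manip.get_state(); R=Ro.from_quat(s['tcp_rot']); p=s['eef_pos']; M=R.as_matrix()
    cy=np.arctan2(M[1,0],M[0,0]); 
    print('pos',p.round(4),'yaw',round(cy,3),'tilt',M[:,2].round(3),'F',s['ft_force'].round(1),'open',round(s['opening']*1000,1),'t',round(s['time'],2),'q1,q6',s['joint_pos'][[0,5]].round(2))
    d=R.inv().apply(np.array([x,y,z])-p)/.02; print('shift units',d.round(2))
    if yaw is not None:
        T=np.column_stack([[np.cos(yaw),np.sin(yaw),0],[np.sin(yaw),-np.cos(yaw),0],[0,0,-1]])
        print('turn units',(R.inv()*Ro.from_matrix(T)).as_rotvec().round(4)/.12)
if __name__=='__main__':
    a=[float(v) for v in sys.argv[1:]]; go(*a)
E
python3 -m inch '[[[0,0,-0.5],[0,0,1],85],[[0,0,-0.5],[0,0,1],85],[[0,0,-0.5],[0,0,1],85],[[0,0,-0.5],[0,0,1],85],[[0,0,-0.5],[0,0,1],85]]' 50
python3 -m inch '[[[0,0,0],[0,0,1],85],[[0,0,0],[0,0,1],85],[[0,0,0],[0,0,1],85],[[0,0,0],[0,0,1],85],[[0,0,0],[0,0,0],85]]'
python3 h.py .607 -.06 .28 0
```

```text
time: 0.57
eef_pos: [0.2223, 0.5014, 0.2789]
tcp_rot: [0.965, 0.263, -0.004, 0.003]
ft_force: [0.3, 0.5, -0.4]
opening: 0.0853
time: 0.98
eef_pos: [0.2224, 0.5016, 0.2804]
tcp_rot: [1.0, 0.014, -0.003, 0.003]
ft_force: [1.3, -0.4, -0.5]
opening: 0.0847
pos [0.2224 0.5016 0.2804] yaw 0.028 tilt [-0.005 -0.007 -1.   ] F [ 1.3 -0.4 -0.5] open 84.7 t 0.98 q1,q6 [0.94 0.91]
shift units [18.44 28.6   0.12]
turn units [0.05583333 0.04166667 0.2325    ]
```

```bash
python3 -m inch '[[[0.6,1,0],[0,0,0.2],85],[[0.65,1,0],[0,0,0],85],[[0.65,1,0],[0,0,0],85],[[0.65,1,0],[0,0,0],85],[[0.65,1,0],[0,0,0],85]]'
python3 -m inch '[[[0.65,1,0],[0,0,0],85],[[0.65,1,0],[0,0,0],85],[[0.65,1,0],[0,0,0],85],[[0.65,1,0],[0,0,0],85],[[0.65,1,0],[0,0,0],85]]'
python3 -m inch '[[[0.65,1,0],[0,0,0],85],[[0.65,1,0],[0,0,0],85],[[0.65,1,0],[0,0,0],85],[[0.65,1,0],[0,0,0],85],[[0.65,1,0],[0,0,0],85]]'
python3 h.py .607 -.06 .28 0
```

```text
time: 1.4
eef_pos: [0.2875, 0.4015, 0.2789]
tcp_rot: [1.0, 0.015, -0.004, 0.004]
ft_force: [1.0, 0.1, 0.5]
opening: 0.085
time: 1.82
eef_pos: [0.3582, 0.2986, 0.2786]
tcp_rot: [1.0, 0.026, -0.005, 0.004]
ft_force: [0.0, 1.0, 0.6]
opening: 0.0848
time: 2.23
eef_pos: [0.4314, 0.1971, 0.2784]
tcp_rot: [0.999, 0.037, -0.005, 0.004]
ft_force: [1.2, 0.7, 0.6]
opening: 0.085
pos [0.4314 0.1971 0.2784] yaw 0.074 tilt [-0.01  -0.009 -1.   ] F [1.2 0.7 0.6] open 85.0 t 2.23 q1,q6 [0.18 0.11]
shift units [ 7.81 13.47 -0.05]
turn units [0.075      0.08833333 0.61416667]
```

```bash
python3 -m inch '[[[0.6,1,0],[0.07,0.09,0.3],85],[[0.6,1,0],[0,0,0.3],85],[[0.6,1,0],[0,0,0.1],85],[[0.6,1,0],[0,0,0.1],85],[[0.6,1,0],[0,0,0.1],85]]'
python3 -m inch '[[[0.6,1,0],[0,0,0.1],85],[[0.6,1,0],[0,0,0.1],85],[[0.6,1,0],[0,0,0.1],85],[[0.6,1,0],[0,0,0.1],85],[[0.6,1,0],[0,0,0],85]]'
python3 h.py .607 -.06 .28 0
```

```text
time: 2.65
eef_pos: [0.4961, 0.093, 0.2776]
tcp_rot: [1.0, -0.009, -0.001, -0.0]
ft_force: [1.1, 0.1, 0.3]
opening: 0.0849
time: 3.07
eef_pos: [0.5546, -0.0147, 0.2765]
tcp_rot: [1.0, -0.024, -0.002, -0.0]
ft_force: [0.4, 0.9, -0.2]
opening: 0.0848
pos [ 0.5546 -0.0147  0.2765] yaw -0.048 tilt [-0.003  0.001 -1.   ] F [ 0.4  0.9 -0.2] open 84.8 t 3.07 q1,q6 [-0.24 -0.19]
shift units [ 2.72  2.14 -0.19]
turn units [-0.005       0.02833333 -0.3975    ]
```

```bash
python3 -m inch '[[[0.9,0.7,0],[0,0,-0.4],85],[[0.9,0.7,0],[0,0,0],85],[[0.9,0.7,0],[0,0,0],85],[[0,0,0],[0,0,0],85],[[0,0,0],[0,0,0],85]]'
python3 h.py .607 -.06 .28 0
python3 - <<'E'
from h import *
snap('wrist','w1')
E
```

```text
time: 3.48
eef_pos: [0.611, -0.0642, 0.2737]
tcp_rot: [1.0, 0.009, -0.003, -0.001]
ft_force: [-0.2, 0.1, -0.2]
opening: 0.085
pos [ 0.611  -0.0642  0.2737] yaw 0.017 tilt [-0.007  0.001 -1.   ] F [-0.2  0.1 -0.2] open 85.0 t 3.48 q1,q6 [-0.3  -0.31]
shift units [-0.2  -0.21 -0.31]
turn units [-0.00916667  0.0575      0.145     ]
```

View pics/w1.png

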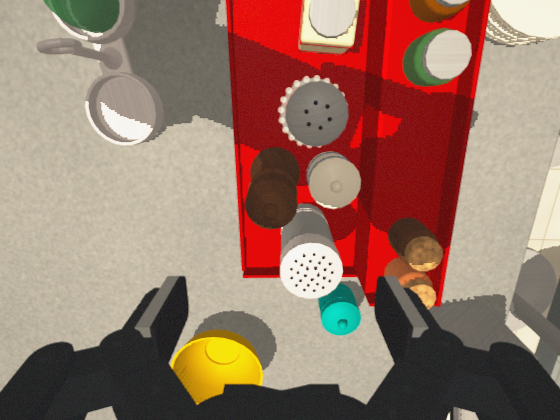

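Wrist view: mill finial (270,208), dredger lid (311,269), shaker cap (316,113), white mustard knob (337,186), turquoise decoy (341,323), empty well (124,108). I'll cast these.

Run:
```python
from h import *
np.set_printoptions(precision=4,suppress=True)
w=load('w1')
for n,p,z in [("mill",(270,208),.189),("dredger",(311,269),.159),("shaker",(317,113),.163),("pot",(337,186),.106),("well",(124,108),.026),("jar",(424,254),.15),("jar2",(417,293),.15),("jarg",(448,55),.15),("lipR",(243,278),.048),("lipL",(229,0),.048),("post",(110,60),.06)]:
    print(n,cast(w,p,z))
```

```text
mill [ 0.6026 -0.0556  0.189 ]
dredger [ 0.6378 -0.1211  0.159 ]
shaker [0.6356 0.0099 0.163 ]
pot [ 0.6642 -0.0596  0.106 ]
well [0.4309 0.0056 0.026 ]
jar [ 0.7382 -0.1088  0.15  ]
jar2 [ 0.7381 -0.1488  0.15  ]
jarg [0.7303 0.0519 0.15  ]
lipR [ 0.5642 -0.1967  0.048 ]
lipL [0.5563 0.1084 0.048 ]
post [0.4388 0.0521 0.06  ]
```

```bash
python3 -m inch '[[[-0.3,-0.3,1],[0,0,0.1],85],[[0,0,1],[0,0,0],85],[[0,0,1],[0,0,0],85],[[0,0,1],[0,0,0],85],[[0,0,0.5],[0,0,0],85]]'
python3 h.py .605 -.058 .135 0
```

```text
time: 3.95
eef_pos: [0.6017, -0.0542, 0.1844]
tcp_rot: [1.0, 0.008, -0.0, 0.0]
ft_force: [0.1, -1.3, -1.3]
opening: 0.0849
pos [ 0.6017 -0.0542  0.1844] yaw 0.016 tilt [-0.001 -0.    -1.   ] F [ 0.1 -1.3 -1.3] open 84.9 t 3.95 q1,q6 [-0.29 -0.3 ]
shift units [0.16 0.19 2.47]
turn units [0.00333333 0.00583333 0.13666667]
```

```bash
python3 -m inch '[[[0.15,0.15,0.6],[0,0,0.1],85],[[0,0,0.7],[0,0,0],85],[[0,0,0.7],[0,0,0],85],[[0,0,0.3],[0,0,0],85],[[0,0,0],[0,0,0],85]]'
python3 h.py .605 -.058 .135 0
python3 - <<'E'
from h import *
snap('wrist','w2')
E
```

```text
time: 4.37
eef_pos: [0.6002, -0.0523, 0.136]
tcp_rot: [1.0, 0.008, -0.002, -0.001]
ft_force: [-0.5, 0.6, -0.3]
opening: 0.0847
pos [ 0.6002 -0.0523  0.136 ] yaw 0.016 tilt [-0.004  0.001 -1.   ] F [-0.5  0.6 -0.3] open 84.7 t 4.37 q1,q6 [-0.28 -0.3 ]
shift units [0.24 0.29 0.05]
turn units [-0.00916667  0.03666667  0.1325    ]
```

View pics/w2.png

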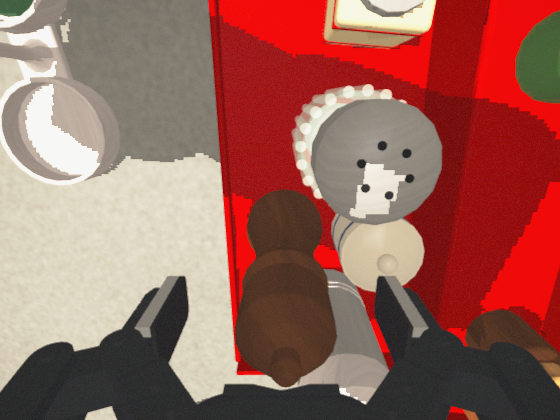

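The mill's head (286,330) lies between the pads (176 and 388). I'll check the offset by casting the finial.

```bash
python3 - <<'E'
from h import *
w=load('w2'); print(cast(w,(287,362),.190),cast(w,(317+60,160),.163),cast(w,(388,264),.106))
E
python3 -m inch '[[[0.15,0.3,0.05],[0,0,0.1],85],[[0,0,0],[0,0,0],85]]'
python3 h.py .605 -.058 .135 0
```

```text
[ 0.6027037  -0.05180998  0.19      ] [0.63316689 0.01204128 0.163     ] [ 0.6628084  -0.05854161  0.106     ]
time: 4.58
eef_pos: [0.604, -0.0582, 0.1374]
tcp_rot: [1.0, 0.002, -0.001, -0.0]
ft_force: [-0.3, -0.3, -0.3]
opening: 0.0847
pos [ 0.604  -0.0582  0.1374] yaw 0.004 tilt [-0.001  0.    -1.   ] F [-0.3 -0.3 -0.3] open 84.7 t 4.58 q1,q6 [-0.29 -0.3 ]
shift units [ 0.05 -0.01  0.12]
turn units [-0.00083333  0.01083333  0.03666667]
```

```bash
python3 -m inch '[[[0,-0.1,0.15],[0,0,0],50],[[0,0,0],[0,0,0],30],[[0,0,0],[0,0,0],30],[[0,0,0],[0,0,0],30],[[0,0,0],[0,0,0],30]]' 50
python3 h.py .605 -.058 .135 0
```

```text
time: 5.0
eef_pos: [0.6046, -0.0565, 0.1365]
tcp_rot: [1.0, 0.002, 0.001, 0.0]
ft_force: [-0.6, 0.5, -1.7]
opening: 0.0407
pos [ 0.6046 -0.0565  0.1365] yaw 0.004 tilt [ 0.002 -0.001 -1.   ] F [-0.6  0.5 -1.7] open 40.7 t 5.0 q1,q6 [-0.29 -0.29]
shift units [0.02 0.07 0.07]
turn units [ 0.00833333 -0.01583333  0.03666667]
```

```bash
python3 -m inch '[[[0,0,-0.2],[0,0,0],30],[[0,0,-0.5],[0,0,0],30],[[0,0,-0.9],[0,0,0],30],[[0,0,-1],[0,0,0],30],[[0,0,-1],[0,0,0],30]]'
python3 -m inch '[[[0,0,-1],[0,0,0],30],[[0,0,-1],[0,0,0],30],[[0,0,-1],[0,0,0],30],[[0,0,-0.6],[0,0,0],30],[[0,0,-0.2],[0,0,0],30]]'
python3 h.py .493 .381 .29 0
python3 - <<'E'
from h import *
snap('wrist','w3')
E
```

```text
time: 5.42
eef_pos: [0.6024, -0.0558, 0.2078]
tcp_rot: [1.0, 0.002, -0.004, -0.001]
ft_force: [-0.0, 0.5, -2.0]
opening: 0.0404
time: 5.83
eef_pos: [0.6029, -0.0558, 0.2947]
tcp_rot: [1.0, 0.002, -0.001, -0.0]
ft_force: [0.6, -0.4, -1.4]
opening: 0.0409
pos [ 0.6029 -0.0558  0.2947] yaw 0.005 tilt [-0.002  0.001 -1.   ] F [ 0.6 -0.4 -1.4] open 40.9 t 5.83 q1,q6 [-0.29 -0.29]
shift units [ -5.39 -21.86   0.26]
turn units [-0.00583333  0.01666667  0.03833333]
```

View pics/w3.png

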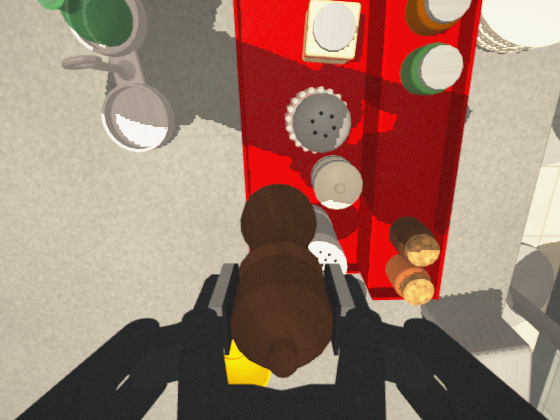

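The mill is held upright with its base at about 0.198 m. I'll carry it to the tray.

```bash
python3 -m inch '[[[-0.1,-0.4,0],[0,0,0],30],[[-0.2,-0.8,0],[0,0,0],30],[[-0.25,-1,0],[0,0,0],30],[[-0.25,-1,0],[0,0,0],30],[[-0.25,-1,0],[0,0,0],30]]'
python3 -m inch '[[[-0.25,-1,0],[0,0,0],30],[[-0.25,-1,0],[0,0,0],30],[[-0.25,-1,0],[0,0,0],30],[[-0.25,-1,0],[0,0,0],30],[[-0.25,-1,0],[0,0,0],30]]'
python3 -m inch '[[[-0.25,-1,0],[0,0,0],30],[[-0.25,-1,0],[0,0,0],30],[[-0.25,-1,0],[0,0,0],30],[[-0.25,-1,0],[0,0,0],30],[[-0.25,-1,0],[0,0,0],30]]'
python3 h.py .493 .381 .29 0
```

```text
time: 6.3
eef_pos: [0.579, 0.0317, 0.2906]
tcp_rot: [1.0, -0.0, -0.004, -0.001]
ft_force: [0.2, 0.7, -2.1]
opening: 0.0409
time: 6.72
eef_pos: [0.5467, 0.1432, 0.2858]
tcp_rot: [1.0, 0.001, -0.01, -0.002]
ft_force: [0.1, -0.4, -2.2]
opening: 0.0407
time: 7.13
eef_pos: [0.5126, 0.2539, 0.2817]
tcp_rot: [1.0, 0.004, -0.016, -0.002]
ft_force: [0.3, 0.2, -2.5]
opening: 0.0407
pos [0.5126 0.2539 0.2817] yaw 0.007 tilt [-0.032  0.003 -0.999] F [ 0.3  0.2 -2.5] open 40.7 t 7.13 q1,q6 [0.25 0.24]
shift units [-0.95 -6.36 -0.36]
turn units [-0.02833333  0.26583333  0.05833333]
```

```bash
python3 -m inch '[[[-0.1,-1,0],[0,0.15,0],30],[[-0.1,-1,0],[0,0.1,0],30],[[-0.1,-1,0],[0,0,0],30],[[-0.1,-1,0],[0,0,0],30],[[0,-0.7,0],[0,0,0],30]]'
python3 -m inch '[[[0,-0.3,0.3],[0,0,0],30],[[0,0,0.8],[0,0,0],30],[[0,0,1],[0,0,0],30],[[0,0,1],[0,0,0],30],[[0,0,1],[0,0,0],30]]'
python3 h.py .493 .381 .1015 0
```

```text
time: 7.55
eef_pos: [0.4937, 0.3583, 0.277]
tcp_rot: [1.0, 0.006, -0.006, -0.001]
ft_force: [0.6, -0.6, -2.4]
opening: 0.0407
time: 7.97
eef_pos: [0.4864, 0.3709, 0.1905]
tcp_rot: [1.0, 0.01, -0.006, -0.001]
ft_force: [0.7, 0.8, -3.0]
opening: 0.0408
pos [0.4864 0.3709 0.1905] yaw 0.02 tilt [-0.012  0.002 -1.   ] F [ 0.7  0.8 -3. ] open 40.8 t 7.97 q1,q6 [0.46 0.43]
shift units [ 0.4  -0.49  4.45]
turn units [-0.02        0.1025      0.17083333]
```

```bash
python3 -m inch '[[[0.3,-0.3,1],[0,0.1,0.1],30],[[0.1,-0.1,1],[0,0,0],30],[[0,0,0.9],[0,0,0],30],[[0,0,0.6],[0,0,0],30],[[0,0,0.3],[0,0,0],30]]'
python3 h.py .493 .381 .1005 0
```

```text
time: 8.38
eef_pos: [0.4858, 0.3783, 0.1023]
tcp_rot: [1.0, 0.004, -0.007, 0.002]
ft_force: [0.1, -0.6, -2.9]
opening: 0.0403
pos [0.4858 0.3783 0.1023] yaw 0.009 tilt [-0.013 -0.004 -1.   ] F [ 0.1 -0.6 -2.9] open 40.3 t 8.38 q1,q6 [0.47 0.46]
shift units [ 0.36 -0.13  0.08]
turn units [0.035      0.11166667 0.07416667]
```

```bash
python3 -m inch '[[[0.0,0,0.12],[0,0.1,0],30],[[0,0,0.05],[0,0,0],30],[[0,0,0],[0,0,0],30]]'
python3 h.py .493 .381 .1005 0
```

```text
time: 8.63
eef_pos: [0.4839, 0.3789, 0.1009]
tcp_rot: [1.0, 0.005, 0.0, 0.002]
ft_force: [-0.3, 0.2, -2.7]
opening: 0.0408
pos [0.4839 0.3789 0.1009] yaw 0.009 tilt [ 0.    -0.003 -1.   ] F [-0.3  0.2 -2.7] open 40.8 t 8.63 q1,q6 [0.47 0.46]
shift units [ 0.46 -0.1   0.02]
turn units [ 0.02666667 -0.00083333  0.07833333]
```

```bash
python3 -m inch '[[[0.0,0,0.1],[0,0,0],30],[[0,0,0],[0,0,0],30]]'
python3 -m inch '[[[0.0,0,0.1],[0,0,0],30],[[0,0,0],[0,0,0],30]]'
```

```text
time: 8.8
eef_pos: [0.4836, 0.3794, 0.1007]
tcp_rot: [1.0, 0.005, 0.001, 0.001]
ft_force: [0.4, 0.5, -1.9]
opening: 0.0408
time: 8.97
eef_pos: [0.4835, 0.38, 0.1006]
tcp_rot: [1.0, 0.005, 0.003, -0.0]
ft_force: [-0.0, 0.2, -1.7]
opening: 0.0406
```

```bash
python3 -m inch '[[[0.0,0,0.05],[0,0,0],45],[[0,0,0],[0,0,0],60],[[0,0,0],[0,0,0],75],[[0,0,0],[0,0,0],80],[[0,0,-0.3],[0,0,0],80]]'
python3 -m inch '[[[0,0,-1],[0,0,0],80],[[0,0,-1],[0,0,0],80],[[0,0,-1],[0,0,0],80],[[0,0,-1],[0,0,0],80],[[0,0,-1],[0,0,0],80]]'
python3 h.py .637 .008 .21 0
python3 - <<'E'
from h import *
snap('wrist','w4')
E
```

```text
time: 9.38
eef_pos: [0.4828, 0.3796, 0.1041]
tcp_rot: [1.0, 0.005, 0.002, 0.001]
ft_force: [-0.3, -1.2, 0.2]
opening: 0.0794
time: 9.8
eef_pos: [0.4813, 0.3788, 0.2056]
tcp_rot: [1.0, 0.005, -0.002, 0.003]
ft_force: [0.4, -1.5, -0.5]
opening: 0.0798
pos [0.4813 0.3788 0.2056] yaw 0.009 tilt [-0.004 -0.005 -1.   ] F [ 0.4 -1.5 -0.5] open 79.8 t 9.8 q1,q6 [0.47 0.47]
shift units [ 7.61 18.61 -0.15]
turn units [0.0425     0.03166667 0.07583333]
```

View pics/w4.png

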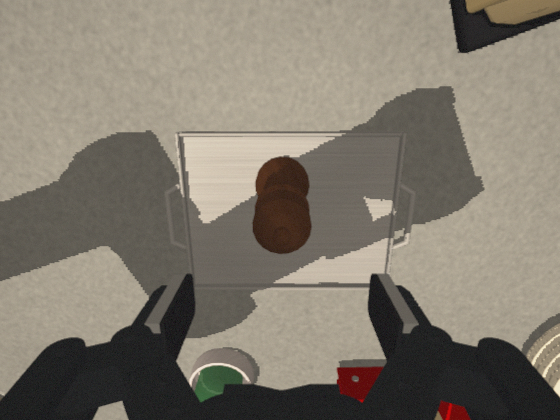

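The mill stands on the tray. Next the shaker.

```bash
python3 -m inch '[[[0.4,1,-0.1],[0,0,0.1],80],[[0.4,1,-0.1],[0,0,0],80],[[0.4,1,-0.1],[0,0,0],80],[[0.4,1,0],[0,0,0],80],[[0.4,1,0],[0,0,0],80]]'
python3 -m inch '[[[0.4,1,0],[0,0,0],80],[[0.4,1,0],[0,0,0],80],[[0.4,1,0],[0,0,0],80],[[0.4,1,0],[0,0,0],80],[[0.4,1,0],[0,0,0],80]]'
python3 -m inch '[[[0.4,1,0],[0,0,0],80],[[0.4,1,0],[0,0,0],80],[[0.4,1,0],[0,0,0],80],[[0.4,1,0],[0,0,0],80],[[0.4,1,0],[0,0,0],80]]'
python3 h.py .637 .008 .21 0
```

```text
time: 10.27
eef_pos: [0.5231, 0.2799, 0.2214]
tcp_rot: [1.0, 0.002, 0.005, -0.001]
ft_force: [0.2, 0.1, -0.8]
opening: 0.08
time: 10.68
eef_pos: [0.565, 0.1748, 0.2235]
tcp_rot: [1.0, 0.002, 0.006, -0.001]
ft_force: [-0.5, -0.3, -0.3]
opening: 0.0801
time: 11.1
eef_pos: [0.6069, 0.0693, 0.2252]
tcp_rot: [1.0, 0.001, 0.007, -0.001]
ft_force: [0.2, 0.2, 1.0]
opening: 0.0799
pos [0.6069 0.0693 0.2252] yaw 0.003 tilt [ 0.014  0.002 -1.   ] F [0.2 0.2 1. ] open 79.9 t 11.1 q1,q6 [-0.08 -0.08]
shift units [1.49 3.07 0.77]
turn units [-0.02       -0.11666667  0.02416667]
```

```bash
python3 -m inch '[[[0.4,1,0],[0,-0.1,0],80],[[0.5,1,0],[0,0,0],80],[[0.5,0.8,0.5],[0,0,0],80],[[0,0,1],[0,0,0],80],[[0,0,0.5],[0,0,0],80]]'
python3 h.py .637 .008 .125 0
python3 - <<'E'
from h import *
snap('wrist','w5')
E
```

```text
time: 11.52
eef_pos: [0.6389, 0.0053, 0.1859]
tcp_rot: [1.0, -0.001, 0.004, -0.0]
ft_force: [0.5, 0.7, -0.4]
opening: 0.08
pos [0.6389 0.0053 0.1859] yaw -0.002 tilt [ 0.008  0.001 -1.   ] F [ 0.5  0.7 -0.4] open 80.0 t 11.52 q1,q6 [-0.18 -0.18]
shift units [-0.12 -0.13  3.05]
turn units [-0.005      -0.06666667 -0.01666667]
```

View pics/w5.png

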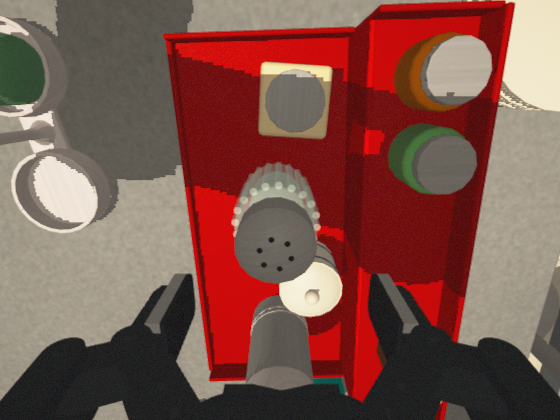

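```bash
python3 - <<'E'
from h import *
w=load('w5'); print(cast(w,(275,238),.16),cast(w,(312,297),.106))
E
python3 -m inch '[[[-0.15,-0.15,1],[0,-0.05,0],80],[[0,0,1],[0,0,0],80],[[0,0,0.7],[0,0,0],80],[[0,0,0.3],[0,0,0],80],[[0,0,0],[0,0,0],80]]'
python3 h.py .637 .008 .125 0
```

```text
[0.63601755 0.01612586 0.16      ] [ 0.66394226 -0.05775181  0.106     ]
time: 11.98
eef_pos: [0.6352, 0.0107, 0.1223]
tcp_rot: [1.0, 0.0, -0.001, -0.001]
ft_force: [0.9, -0.8, 0.6]
opening: 0.0802
pos [0.6352 0.0107 0.1223] yaw 0.001 tilt [-0.001  0.001 -1.   ] F [ 0.9 -0.8  0.6] open 80.2 t 11.98 q1,q6 [-0.17 -0.17]
shift units [ 0.09  0.14 -0.13]
turn units [-0.01083333  0.00916667  0.005     ]
```

```bash
python3 -m inch '[[[0.05,0,0],[0,0,0],60],[[0,0,0],[0,0,0],40],[[0,0,0],[0,0,0],38],[[0,0,0],[0,0,0],38],[[0,0,0],[0,0,0],38]]' 50
python3 h.py .637 .008 .125 0
python3 -m inch '[[[0,0,-0.2],[0,0,0],38],[[0,0,-0.5],[0,0,0],38],[[0,0,-0.9],[0,0,0],38],[[0,0,-1],[0,0,0],38],[[0,0,-1],[0,0,0],38]]'
python3 -m inch '[[[0,0,-1],[0,0,0],38],[[0,0,-1],[0,0,0],38],[[0,0,-1],[0,0,0],38],[[0,0,-0.6],[0,0,0],38],[[0,0,-0.2],[0,0,0],38]]'
python3 h.py .565 .29 .27 0
python3 - <<'E'
from h import *
snap('wrist','w6')
E
```

```text
time: 12.4
eef_pos: [0.637, 0.0116, 0.1263]
tcp_rot: [1.0, 0.001, 0.001, -0.0]
ft_force: [-0.5, 0.0, -3.6]
opening: 0.0476
pos [0.637  0.0116 0.1263] yaw 0.002 tilt [ 0.002  0.    -1.   ] F [-0.5  0.  -3.6] open 47.6 t 12.4 q1,q6 [-0.17 -0.17]
shift units [-0.    0.18  0.07]
turn units [-0.00333333 -0.02        0.01833333]
time: 12.82
eef_pos: [0.6351, 0.0118, 0.1985]
tcp_rot: [1.0, 0.001, -0.003, -0.001]
ft_force: [1.0, -0.3, -2.7]
opening: 0.0472
time: 13.23
eef_pos: [0.6354, 0.0115, 0.2864]
tcp_rot: [1.0, 0.001, 0.001, -0.0]
ft_force: [-0.8, -0.4, -2.2]
opening: 0.0472
pos [0.6354 0.0115 0.2864] yaw 0.002 tilt [ 0.002  0.001 -1.   ] F [-0.8 -0.4 -2.2] open 47.2 t 13.23 q1,q6 [-0.17 -0.17]
shift units [ -3.5  -13.93   0.83]
turn units [-0.0075     -0.01583333  0.015     ]
```

View pics/w6.png

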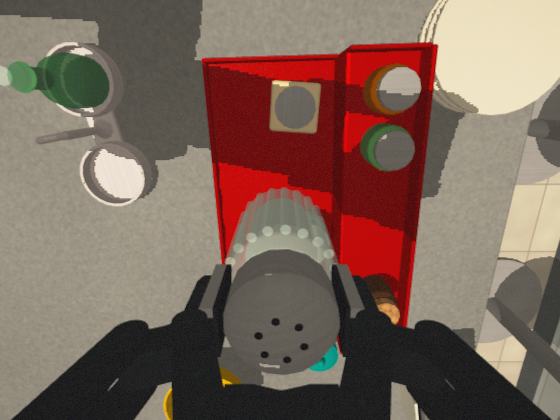

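```bash
python3 -m inch '[[[-0.1,-0.4,0],[0,0,0],38],[[-0.2,-0.8,0],[0,0,0],38],[[-0.25,-1,0],[0,0,0],38],[[-0.25,-1,0],[0,0,0],38],[[-0.25,-1,0],[0,0,0],38]]'
python3 -m inch '[[[-0.25,-1,0],[0,0,0],38],[[-0.25,-1,0],[0,0,0],38],[[-0.25,-1,0],[0,0,0],38],[[-0.25,-1,0],[0,0,0],38],[[-0.25,-1,0],[0,0,0],38]]'
python3 h.py .565 .29 .27 0
```

```text
time: 13.7
eef_pos: [0.6121, 0.0987, 0.2824]
tcp_rot: [1.0, -0.002, -0.002, -0.001]
ft_force: [1.1, -0.7, -3.4]
opening: 0.0473
time: 14.12
eef_pos: [0.5803, 0.2105, 0.277]
tcp_rot: [1.0, 0.0, -0.008, -0.001]
ft_force: [0.1, -0.7, -2.2]
opening: 0.0477
pos [0.5803 0.2105 0.277 ] yaw 0.0 tilt [-0.017  0.002 -1.   ] F [ 0.1 -0.7 -2.2] open 47.7 t 14.12 q1,q6 [0.15 0.15]
shift units [-0.76 -3.98  0.37]
turn units [-0.015   0.1375  0.    ]
```

```bash
python3 -m inch '[[[-0.1,-1,0],[0,0.1,0],38],[[-0.1,-1,0],[0,0,0],38],[[0,-1,0],[0,0,0],38],[[0,-0.6,0.2],[0,0,0],38],[[0,-0.2,0.6],[0,0,0],38]]'
python3 -m inch '[[[0,0,1],[0,0,0],38],[[0,0,1],[0,0,0],38],[[0,0,1],[0,0,0],38],[[0,0,1],[0,0,0],38],[[0,0,0.8],[0,0,0],38]]'
python3 h.py .565 .29 .09 0
```

```text
time: 14.53
eef_pos: [0.5683, 0.2996, 0.2577]
tcp_rot: [1.0, 0.004, -0.005, -0.001]
ft_force: [0.3, -0.4, -3.4]
opening: 0.0471
time: 14.95
eef_pos: [0.5619, 0.3055, 0.1538]
tcp_rot: [1.0, 0.007, -0.008, -0.001]
ft_force: [-0.6, -0.1, -1.9]
opening: 0.0474
pos [0.5619 0.3055 0.1538] yaw 0.014 tilt [-0.015  0.002 -1.   ] F [-0.6 -0.1 -1.9] open 47.4 t 14.95 q1,q6 [0.31 0.3 ]
shift units [0.2  0.78 3.19]
turn units [-0.01583333  0.1275      0.11416667]
```

```bash
python3 -m inch '[[[0.2,0.7,0.4],[0,0.1,0.1],38],[[0,0.1,0.7],[0,0,0],38],[[0,0,0.8],[0,0,0],38],[[0,0,0.5],[0,0,0],38],[[0,0,0.2],[0,0,0],38]]'
python3 h.py .565 .29 .09 0
```

```text
time: 15.37
eef_pos: [0.5589, 0.291, 0.091]
tcp_rot: [1.0, 0.002, -0.008, 0.001]
ft_force: [-1.2, 0.1, -1.9]
opening: 0.0473
pos [0.5589 0.291  0.091 ] yaw 0.003 tilt [-0.017 -0.002 -1.   ] F [-1.2  0.1 -1.9] open 47.3 t 15.37 q1,q6 [0.29 0.29]
shift units [0.31 0.05 0.04]
turn units [0.01583333 0.13916667 0.02833333]
```

```bash
python3 -m inch '[[[0.0,0,0],[0,0.13,0],38],[[0,0,0.1],[0,0,0],38]]'
python3 -m inch '[[[0.0,0,0.1],[0,0,0],38],[[0,0,0],[0,0,0],38]]'
python3 -m inch '[[[0.0,0,0.1],[0,0,0],38],[[0,0,0],[0,0,0],38]]'
python3 h.py .565 .29 .09 0
```

```text
time: 15.53
eef_pos: [0.5582, 0.2919, 0.0893]
tcp_rot: [1.0, 0.002, -0.0, 0.001]
ft_force: [-5.3, 2.6, 21.5]
opening: 0.0472
time: 15.7
eef_pos: [0.5581, 0.293, 0.0905]
tcp_rot: [1.0, 0.002, 0.002, 0.0]
ft_force: [-0.1, 0.4, -3.8]
opening: 0.0469
time: 15.87
eef_pos: [0.5586, 0.2937, 0.0901]
tcp_rot: [1.0, 0.003, 0.004, -0.0]
ft_force: [1.4, -0.3, -2.9]
opening: 0.0467
pos [0.5586 0.2937 0.0901] yaw 0.005 tilt [ 0.007  0.001 -1.   ] F [ 1.4 -0.3 -2.9] open 46.7 t 15.87 q1,q6 [0.3  0.29]
shift units [0.32 0.19 0.  ]
turn units [-0.00666667 -0.06166667  0.045     ]
```

```bash
python3 -m inch '[[[0.0,0,0.0],[0,-0.06,0],50],[[0,0,0],[0,0,0],65],[[0,0,0],[0,0,0],75],[[0,0,0],[0,0,0],80],[[0,0,-0.3],[0,0,0],80]]'
python3 -m inch '[[[0,0,-1],[0,0,0],80],[[0,0,-1],[0,0,0],80],[[0,0,-1],[0,0,0],80],[[0,0,-1],[0,0,0],80],[[0,0,-1],[0,0,0],80]]'
python3 -m inch '[[[0,0,-0.8],[0,0,0],80],[[0.2,1,0],[0,0,0],80],[[0.2,1,0],[0,0,0],80],[[0.2,1,0],[0,0,0],80],[[0.2,1,0],[0,0,0],80]]'
python3 -m inch '[[[0.2,1,0],[0,0,0],80],[[0.2,1,0],[0,0,0],80],[[0.2,1,0],[0,0,0],80],[[0.2,1,0],[0,0,0],80],[[0.2,1,0],[0,0,0],80]]'
python3 h.py .638 -.122 .21 0
```

```text
time: 16.28
eef_pos: [0.5593, 0.2938, 0.0966]
tcp_rot: [1.0, 0.003, 0.001, -0.001]
ft_force: [-0.5, 0.3, -0.4]
opening: 0.0798
time: 16.7
eef_pos: [0.5579, 0.2931, 0.1989]
tcp_rot: [1.0, 0.002, -0.003, 0.001]
ft_force: [0.2, 0.2, -0.1]
opening: 0.0796
time: 17.12
eef_pos: [0.5754, 0.2146, 0.2248]
tcp_rot: [1.0, 0.005, 0.004, -0.002]
ft_force: [-0.4, 0.0, 1.2]
opening: 0.0797
time: 17.53
eef_pos: [0.597, 0.1099, 0.2281]
tcp_rot: [1.0, 0.006, 0.006, -0.002]
ft_force: [0.8, 1.0, 0.4]
opening: 0.0803
pos [0.597  0.1099 0.2281] yaw 0.011 tilt [ 0.011  0.003 -1.   ] F [0.8 1.  0.4] open 80.3 t 17.53 q1,q6 [-0.01 -0.03]
shift units [ 1.91 11.62  0.89]
turn units [-0.02666667 -0.0925      0.09416667]
```

```bash
python3 -m inch '[[[0.2,1,0],[0,-0.09,0.1],80],[[0.2,1,0],[0,0,0],80],[[0.2,1,0],[0,0,0],80],[[0.2,1,0],[0,0,0],80],[[0.2,1,0],[0,0,0],80]]'
python3 -m inch '[[[0.2,1,0],[0,0,0],80],[[0.2,1,0],[0,0,0],80],[[0.2,1,0],[0,0,0],80],[[0.1,1,0],[0,0,0],80],[[0.1,1,0],[0,0,0],80]]'
python3 -m inch '[[[0.1,1,0],[0,0,0],80],[[0,0.5,0.6],[0,0,0],80],[[0,0,1],[0,0,0],80],[[0,0,0.4],[0,0,0],80],[[0,0,0],[0,0,0],80]]'
python3 h.py .638 -.122 .128 0
python3 - <<'E'
from h import *
snap('wrist','w7')
E
```

```text
time: 17.95
eef_pos: [0.6175, 0.0045, 0.2309]
tcp_rot: [1.0, -0.001, 0.001, -0.001]
ft_force: [0.6, -0.7, 0.1]
opening: 0.0805
time: 18.37
eef_pos: [0.6338, -0.1011, 0.2335]
tcp_rot: [1.0, -0.001, 0.002, -0.001]
ft_force: [0.3, 0.5, 0.8]
opening: 0.08
time: 18.78
eef_pos: [0.6357, -0.1368, 0.1921]
tcp_rot: [1.0, -0.004, 0.004, -0.0]
ft_force: [0.3, 0.6, -0.0]
opening: 0.0797
pos [ 0.6357 -0.1368  0.1921] yaw -0.007 tilt [ 0.007  0.001 -1.   ] F [ 0.3  0.6 -0. ] open 79.7 t 18.78 q1,q6 [-0.4  -0.39]
shift units [ 0.09 -0.74  3.21]
turn units [-0.00583333 -0.05916667 -0.06      ]
```

View pics/w7.png

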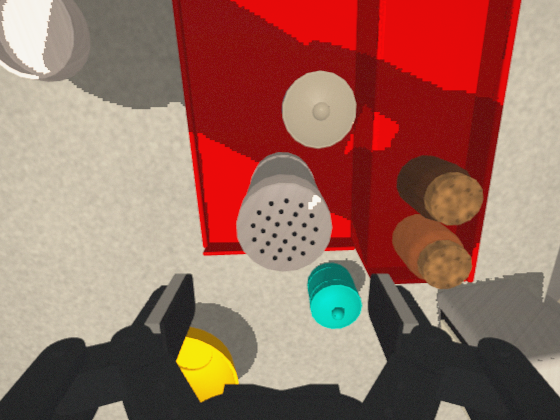

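Wrist view: dredger lid at (284,223), white mustard pot at (320,109), turquoise decoy at (335,300) outside the shelf.

```bash
python3 - <<'E'
from h import *
w=load('w7'); print(cast(w,(284,223),.159),cast(w,(320,111),.106))
E
python3 -m inch '[[[0.1,-0.7,0.8],[0,-0.06,-0.05],80],[[0,0,1],[0,0,0],80],[[0,0,0.8],[0,0,0],80],[[0,0,0.4],[0,0,0],80],[[0,0,0],[0,0,0],80]]'
python3 h.py .638 -.122 .126 0
```

```text
[ 0.63804647 -0.11992813  0.159     ] [ 0.66293315 -0.06102907  0.106     ]
time: 19.25
eef_pos: [0.6399, -0.1192, 0.1353]
tcp_rot: [1.0, 0.002, 0.003, 0.001]
ft_force: [0.8, 0.5, -0.3]
opening: 0.0801
pos [ 0.6399 -0.1192  0.1353] yaw 0.003 tilt [ 0.007 -0.002 -1.   ] F [ 0.8  0.5 -0.3] open 80.1 t 19.25 q1,q6 [-0.37 -0.37]
shift units [-0.1   0.14  0.47]
turn units [ 0.0125     -0.05583333  0.02666667]
```

```bash
python3 -m inch '[[[-0.1,0.13,0.47],[0,-0.05,0],80],[[0,0,0],[0,0,0],80],[[0,0,0],[0,0,0],80]]'
python3 h.py .638 -.122 .126 0
python3 -m inch '[[[0,0,0],[0,0,0],65],[[0,0,0],[0,0,0],45],[[0,0,0],[0,0,0],45],[[0,0,0],[0,0,0],45],[[0,0,0],[0,0,0],45]]' 50
python3 h.py .638 -.122 .126 0
```

```text
time: 19.5
eef_pos: [0.6388, -0.1218, 0.1278]
tcp_rot: [1.0, 0.002, 0.002, 0.001]
ft_force: [0.0, 0.5, -0.6]
opening: 0.08
pos [ 0.6388 -0.1218  0.1278] yaw 0.004 tilt [ 0.003 -0.003 -1.   ] F [ 0.   0.5 -0.6] open 80.0 t 19.5 q1,q6 [-0.37 -0.37]
shift units [-0.04  0.01  0.09]
turn units [ 0.02333333 -0.02833333  0.035     ]
time: 19.92
eef_pos: [0.6392, -0.1223, 0.1299]
tcp_rot: [1.0, 0.002, 0.003, 0.002]
ft_force: [-0.6, -0.9, -2.2]
opening: 0.0546
pos [ 0.6392 -0.1223  0.1299] yaw 0.004 tilt [ 0.006 -0.004 -1.   ] F [-0.6 -0.9 -2.2] open 54.6 t 19.92 q1,q6 [-0.37 -0.37]
shift units [-0.06 -0.02  0.19]
turn units [ 0.0325     -0.05166667  0.02916667]
```

```bash
python3 -m inch '[[[0,0,-0.2],[0,0,0],45],[[0,0,-0.5],[0,0,0],45],[[0,0,-0.9],[0,0,0],45],[[0,0,-1],[0,0,0],45],[[0,0,-1],[0,0,0],45]]'
python3 -m inch '[[[0,0,-1],[0,0,0],45],[[0,0,-1],[0,0,0],45],[[0,0,-1],[0,0,0],45],[[0,0,-0.6],[0,0,0],45],[[0,0,-0.2],[0,0,0],45]]'
python3 h.py .42 .29 .27 0
python3 -m inch '[[[-0.2,-0.4,0],[0,0,0],45],[[-0.4,-0.8,0],[0,0,0],45],[[-0.5,-1,0],[0,0,0],45],[[-0.5,-1,0],[0,0,0],45],[[-0.5,-1,0],[0,0,0],45]]'
python3 -m inch '[[[-0.5,-1,0],[0,0,0],45],[[-0.5,-1,0],[0,0,0],45],[[-0.5,-1,0],[0,0,0],45],[[-0.5,-1,0],[0,0,0],45],[[-0.5,-1,0],[0,0,0],45]]'
python3 h.py .42 .29 .27 0
```

```text
time: 20.33
eef_pos: [0.6369, -0.1214, 0.2011]
tcp_rot: [1.0, 0.002, -0.002, -0.0]
ft_force: [0.8, -0.4, -2.0]
opening: 0.0547
time: 20.75
eef_pos: [0.637, -0.1212, 0.2889]
tcp_rot: [1.0, 0.002, 0.002, 0.001]
ft_force: [0.6, -0.1, -1.3]
opening: 0.0546
pos [ 0.637  -0.1212  0.2889] yaw 0.004 tilt [ 0.004 -0.003 -1.   ] F [ 0.6 -0.1 -1.3] open 54.6 t 20.75 q1,q6 [-0.37 -0.37]
shift units [-10.78 -20.6    0.85]
turn units [ 0.0225     -0.03083333  0.03      ]
time: 21.17
eef_pos: [0.5925, -0.0361, 0.2864]
tcp_rot: [1.0, -0.001, 0.001, 0.001]
ft_force: [0.4, -0.2, -2.3]
opening: 0.0547
time: 21.58
eef_pos: [0.5353, 0.0714, 0.2819]
tcp_rot: [1.0, -0.001, -0.004, 0.0]
ft_force: [-0.8, 0.5, -1.3]
opening: 0.0547
pos [0.5353 0.0714 0.2819] yaw -0.001 tilt [-0.007 -0.    -1.   ] F [-0.8  0.5 -1.3] open 54.7 t 21.58 q1,q6 [-0.09 -0.09]
shift units [ -5.77 -10.92   0.63]
turn units [ 0.00416667  0.05916667 -0.01      ]
```

```bash
python3 -m inch '[[[-0.5,-1,0],[0,0.05,0],45],[[-0.5,-1,0],[0,0,0],45],[[-0.5,-1,0],[0,0,0],45],[[-0.5,-1,0],[0,0,0],45],[[-0.5,-1,0],[0,0,0],45]]'
python3 -m inch '[[[-0.5,-1,0],[0,0.05,0],45],[[-0.5,-1,0],[0,0,0],45],[[-0.5,-1,0],[0,0,0],45],[[-0.3,-0.8,0],[0,0,0],45],[[0,-0.3,0],[0,0,0],45]]'
python3 h.py .425 .29 .094 0
```

```text
time: 22.0
eef_pos: [0.4772, 0.1781, 0.2783]
tcp_rot: [1.0, -0.0, -0.004, -0.0]
ft_force: [0.2, -0.1, -1.9]
opening: 0.0543
time: 22.42
eef_pos: [0.4316, 0.2668, 0.2752]
tcp_rot: [1.0, 0.002, -0.005, 0.0]
ft_force: [-0.1, 0.1, -1.5]
opening: 0.0545
pos [0.4316 0.2668 0.2752] yaw 0.004 tilt [-0.01 -0.   -1.  ] F [-0.1  0.1 -1.5] open 54.5 t 22.42 q1,q6 [0.32 0.31]
shift units [-0.23 -1.16  9.06]
turn units [0.00333333 0.085      0.0325    ]
```

```bash
python3 -m inch '[[[0,-0.8,0.2],[0,0.08,0],45],[[0,-0.1,0.8],[0,0,0],45],[[0,0,1],[0,0,0],45],[[0,0,1],[0,0,0],45],[[0,0,1],[0,0,0],45]]'
python3 -m inch '[[[0,0,1],[0,0.05,0.05],45],[[0,0,1],[0,0,0],45],[[0,0,0.8],[0,0,0],45],[[0,0,0.5],[0,0,0],45],[[0,0,0.2],[0,0,0],45]]'
python3 h.py .425 .29 .094 0
```

```text
time: 22.83
eef_pos: [0.4301, 0.2873, 0.1941]
tcp_rot: [1.0, 0.004, 0.003, -0.001]
ft_force: [0.8, 0.2, -2.3]
opening: 0.0546
time: 23.25
eef_pos: [0.4268, 0.2848, 0.1155]
tcp_rot: [1.0, 0.001, 0.001, 0.001]
ft_force: [0.4, 0.1, -3.2]
opening: 0.0547
pos [0.4268 0.2848 0.1155] yaw 0.001 tilt [ 0.002 -0.003 -1.   ] F [ 0.4  0.1 -3.2] open 54.7 t 23.25 q1,q6 [0.36 0.36]
shift units [-0.09 -0.26  1.08]
turn units [ 0.02333333 -0.01916667  0.01      ]
```

```bash
python3 -m inch '[[[0,-0.1,0.4],[0,0,0],45],[[0,-0.1,0.4],[0,0,0],45],[[0,0,0.2],[0,0,0],45],[[0,0,0.05],[0,0,0],45]]'
python3 h.py .425 .29 .094 0
```

```text
time: 23.58
eef_pos: [0.4269, 0.2888, 0.0934]
tcp_rot: [1.0, 0.0, 0.001, 0.001]
ft_force: [-5.9, -0.5, 18.2]
opening: 0.0551
pos [0.4269 0.2888 0.0934] yaw 0.001 tilt [ 0.003 -0.003 -1.   ] F [-5.9 -0.5 18.2] open 55.1 t 23.58 q1,q6 [0.37 0.37]
shift units [-0.09 -0.06 -0.03]
turn units [ 0.02166667 -0.02083333  0.00583333]
```

```bash
python3 -m inch '[[[0.0,0,0.0],[0,0,0],60],[[0,0,0],[0,0,0],70],[[0,0,0],[0,0,0],78],[[0,0,0],[0,0,0],82],[[0,0,-0.3],[0,0,0],82]]'
python3 -m inch '[[[0,0,-1],[0,0,0],82],[[0,0,-1],[0,0,0],82],[[0,0,-1],[0,0,0],82],[[0,0,-1],[0,0,0],82],[[0,0,-1],[0,0,0],82]]'
python3 h.py .665 -.061 .2 1.57
python3 - <<'E'
from h import *
snap('wrist','w8');snap('top','t8')
E
```

```text
time: 24.0
eef_pos: [0.4276, 0.2893, 0.1004]
tcp_rot: [1.0, 0.001, 0.003, 0.001]
ft_force: [-0.9, -0.7, 0.2]
opening: 0.0818
time: 24.42
eef_pos: [0.4259, 0.2888, 0.204]
tcp_rot: [1.0, 0.0, 0.0, 0.002]
ft_force: [1.2, 0.2, 1.2]
opening: 0.082
pos [0.4259 0.2888 0.204 ] yaw 0.001 tilt [ 0.    -0.004 -1.   ] F [1.2 0.2 1.2] open 82.0 t 24.42 q1,q6 [0.37 0.37]
shift units [11.94 17.5   0.26]
turn units [  0.025        0.02333333 -13.07583333]
```

View pics/w8.png

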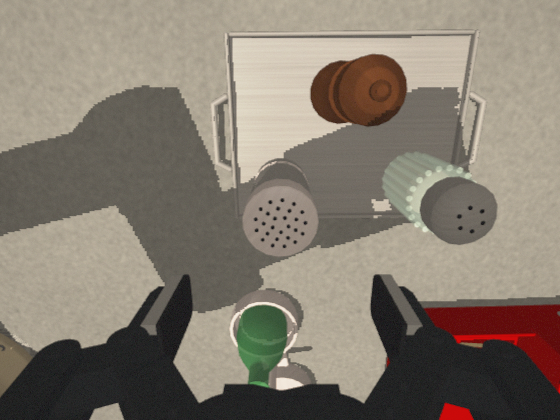

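View pics/t8.png

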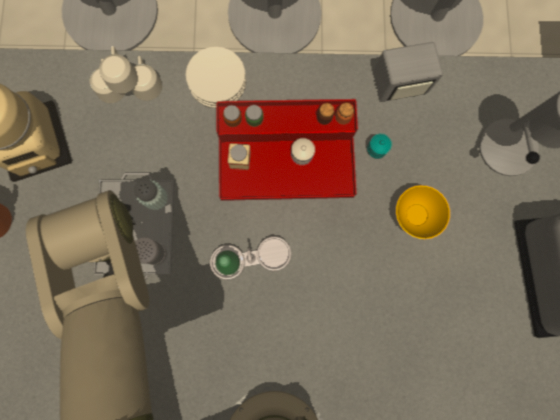

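All three stand on the tray: mill (375,90), dredger (281,217), shaker (455,205) in the wrist view. In the top view the pot is now clear at (303,151), with tin, cruet and bowl unmoved. Refining the pot and well.

Run:
```python
from h import *
t=load('t8'); w=load('w8')
E=np.array(w['extrinsics']); c=-E[:3,:3].T@E[:3,3]; print('cam rel TCP at yaw0',c-manip.get_state()['eef_pos'])
img=cv2.cvtColor(t['img'],cv2.COLOR_RGB2HSV)
m=((img[...,1]<110)&(img[...,2]>120)).astype('uint8'); m[:, :285]=0;m[:,320:]=0;m[:135]=0;m[168:]=0
n,l,st,ce=cv2.connectedComponentsWithStats(m); print(st,ce)
a=cv2.imread('pics/t8.png')
cv2.imwrite('pics/t8p.png',cv2.resize(a[130:280,200:360],(800,750)[:1]+(600,),interpolation=cv2.INTER_CUBIC)) if 0 else cv2.imwrite('pics/t8p.png',cv2.resize(a[130:280,200:350],(600,600),interpolation=cv2.INTER_CUBIC))
```

```text
cam rel TCP at yaw0 [-0.00131877  0.08462751  0.14030576]
[[     0      0    560    420 234778]
 [   292    138     23     23    418]
 [   299    162      2      2      3]
 [   307    162      1      1      1]] [[279.45838622 209.60792323]
 [302.66267943 149.33492823]
 [299.66666667 162.33333333]
 [307.         162.        ]]
```

View pics/t8p.png

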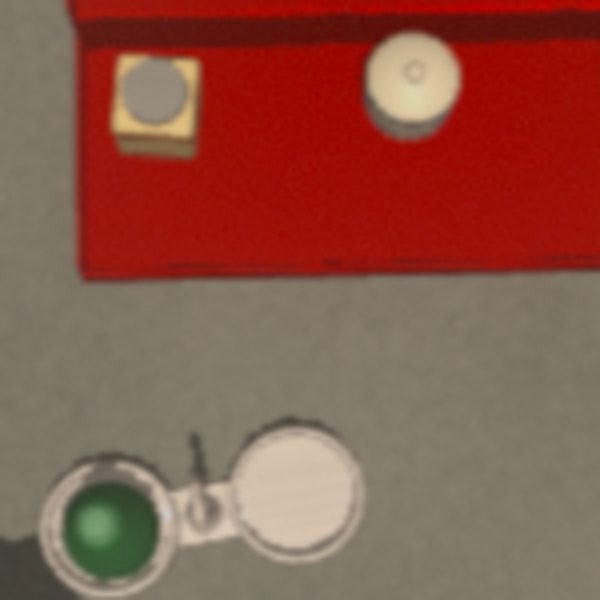

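```bash
python3 - <<'E'
from h import *
t=load('t8'); f=lambda x,y:(200+(x+.5)/4-.5,130+(y+.5)/4-.5)
print('pot',cast(t,f(413,79),.092),'knob',cast(t,f(415,71),.106),'well',cast(t,f(297,491),.026),'cwell',cast(t,f(109,528),.026),'post',cast(t,f(204,512),.08))
E
python3 -m inch '[[[0.65,1,0],[0,0,-1],82],[[0,1,0],[0,0,-1],82],[[0,1,0],[0,0,-1],82],[[0,1,0],[0,0,-1],82],[[0,1,0],[0,0,-1],82]]'
python3 -m inch '[[[0,0,0],[0,0,-1],82],[[0,0,0],[0,0,-1],82],[[0,0,0],[0,0,-1],82],[[0,0,0],[0,0,-1],82],[[0,0,0],[0,0,-1],82]]'
python3 h.py .665 -.061 .2 1.5708
```

```text
pot [ 0.66286754 -0.06236034  0.092     ] knob [ 0.66365327 -0.06251817  0.106     ] well [0.42877178 0.00245276 0.026     ] cwell [0.40641689 0.11278101 0.026     ] post [0.41305702 0.05530243 0.08      ]
time: 24.93
eef_pos: [0.4632, 0.1931, 0.2066]
tcp_rot: [0.952, 0.307, 0.003, 0.001]
ft_force: [-0.1, 0.2, 0.2]
opening: 0.0818
time: 25.35
eef_pos: [0.4641, 0.1885, 0.2047]
tcp_rot: [0.812, 0.583, 0.001, 0.002]
ft_force: [-0.1, 0.2, -0.1]
opening: 0.0819
pos [0.4641 0.1885 0.2047] yaw 1.246 tilt [ 0.004 -0.002 -1.   ] F [-0.1  0.2 -0.1] open 81.9 t 25.35 q1,q6 [ 0.15 -1.1 ]
shift units [-8.62 13.5   0.3 ]
turn units [ 0.035       0.0075     -2.70666667]
```

```bash
python3 -m inch '[[[0,0,0],[0,0,-1],82],[[0,0,0],[0,0,-1],82],[[0,0,0],[0,0,-0.7],82],[[0,0,0],[0,0,0],82]]'
python3 -m inch '[[[-1,0.8,0],[0,0,0],82],[[-1,0.8,0],[0,0,0],82],[[-1,0.8,0],[0,0,0],82],[[-1,0.8,0],[0,0,0],82],[[-1,0.8,0],[0,0,0],82]]'
python3 -m inch '[[[-1,0.8,0],[0,0,0],82],[[-1,0.8,0],[0,0,0],82],[[-1,0.8,0],[0,0,0],82],[[-1,0.8,0],[0,0,0],82],[[-1,0.8,0],[0,0,0],82]]'
python3 h.py .663 -.061 .2 1.5708
```

```text
time: 25.68
eef_pos: [0.4632, 0.1881, 0.2032]
tcp_rot: [0.7, 0.714, -0.0, 0.001]
ft_force: [0.0, 1.1, 0.2]
opening: 0.082
time: 26.1
eef_pos: [0.5439, 0.0891, 0.2025]
tcp_rot: [0.703, 0.711, -0.001, -0.0]
ft_force: [0.1, 1.3, 0.9]
opening: 0.0817
time: 26.52
eef_pos: [0.6271, -0.0161, 0.2006]
tcp_rot: [0.709, 0.705, -0.002, -0.002]
ft_force: [0.2, 0.5, 0.6]
opening: 0.0821
pos [ 0.6271 -0.0161  0.2006] yaw 1.566 tilt [-0.005 -0.001 -1.   ] F [0.2 0.5 0.6] open 82.1 t 26.52 q1,q6 [-0.21 -1.78]
shift units [-2.24  1.81  0.02]
turn units [-0.0425      0.005      -0.04333333]
```

```bash
python3 -m inch '[[[-1,0.8,0],[0,0,0],82],[[-1,0.8,0.3],[0,0,0],82],[[0,0,1],[0,0,0],82],[[0,0,0.8],[0,0,0],82],[[0,0,0],[0,0,0],82]]'
python3 h.py .664 -.061 .066 1.5708
python3 - <<'E'
from h import *
snap('wrist','w9')
E
```

```text
time: 26.93
eef_pos: [0.6621, -0.0644, 0.1542]
tcp_rot: [0.717, 0.698, -0.002, -0.002]
ft_force: [-0.6, -0.7, -0.8]
opening: 0.0819
pos [ 0.6621 -0.0644  0.1542] yaw 1.544 tilt [-0.006 -0.001 -1.   ] F [-0.6 -0.7 -0.8] open 81.9 t 26.93 q1,q6 [-0.27 -1.82]
shift units [0.18 0.11 4.41]
turn units [-0.0475      0.01083333 -0.22333333]
```

View pics/w9.png

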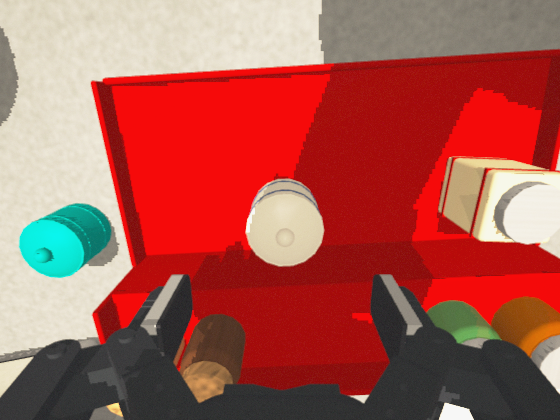

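Knob at (285,237), the pot centred between the pads. The two blue lines are visible just under the lid, so this is the white mustard pot. The turquoise decoy is well away at (65,240).

```bash
python3 - <<'E'
from h import *
w=load('w9'); print(cast(w,(285,237),.106))
E
python3 -m inch '[[[0.15,0.1,0.8],[0,0,-0.2],82],[[0,0,1],[0,0,0],82],[[0,0,0.8],[0,0,0],82],[[0,0,0.3],[0,0,0],82],[[0,0,0],[0,0,0],82]]'
python3 h.py .664 -.062 .062 1.5708
```

```text
[ 0.66140496 -0.06096873  0.106     ]
time: 27.4
eef_pos: [0.666, -0.0603, 0.1018]
tcp_rot: [0.71, 0.705, -0.0, 0.002]
ft_force: [0.4, 1.0, -0.1]
opening: 0.0818
pos [ 0.666  -0.0603  0.1018] yaw 1.564 tilt [ 0.003 -0.003 -1.   ] F [ 0.4  1.  -0.1] open 81.8 t 27.4 q1,q6 [-0.27 -1.83]
shift units [-0.08 -0.11  1.99]
turn units [ 0.0275      0.02833333 -0.0575    ]
```

```bash
python3 -m inch '[[[-0.05,-0.1,0.7],[0,0,0],82],[[0,0,0.7],[0,0,0],82],[[0,0,0.4],[0,0,0],82],[[0,0,0.15],[0,0,0],82],[[0,0,0],[0,0,0],82]]'
python3 h.py .664 -.062 .062 1.5708
```

```text
time: 27.82
eef_pos: [0.667, -0.0611, 0.0689]
tcp_rot: [0.71, 0.704, 0.002, 0.007]
ft_force: [0.2, 0.7, 0.0]
opening: 0.0819
pos [ 0.667  -0.0611  0.0689] yaw 1.562 tilt [ 0.013 -0.006 -1.   ] F [0.2 0.7 0. ] open 81.9 t 27.82 q1,q6 [-0.27 -1.83]
shift units [-0.04 -0.15  0.34]
turn units [ 0.1075      0.04916667 -0.0725    ]
```

```bash
python3 -m inch '[[[-0.05,-0.15,0.35],[0.1,0.05,-0.05],82],[[0,0,0],[0,0,0],82],[[0,0,0],[0,0,0],82]]'
python3 h.py .664 -.062 .062 1.5708
python3 - <<'E'
from h import *
snap('wrist','w10')
E
```

```text
time: 28.07
eef_pos: [0.6648, -0.0623, 0.0638]
tcp_rot: [0.708, 0.706, 0.001, 0.001]
ft_force: [-0.4, -0.2, -0.1]
opening: 0.0819
pos [ 0.6648 -0.0623  0.0638] yaw 1.569 tilt [ 0.003 -0.    -1.   ] F [-0.4 -0.2 -0.1] open 81.9 t 28.07 q1,q6 [-0.27 -1.84]
shift units [ 0.02 -0.04  0.09]
turn units [ 0.02666667  0.00166667 -0.0175    ]
```

View pics/w10.png

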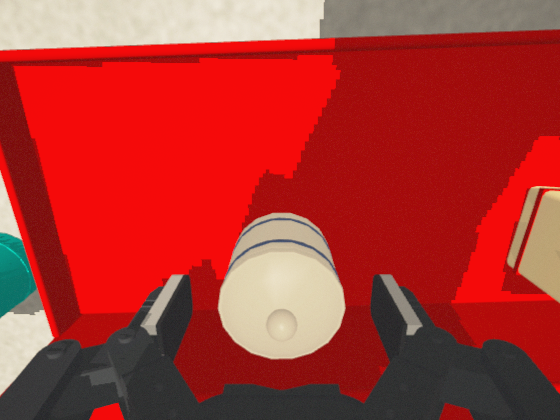

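```bash
python3 -m inch '[[[0,0,0.08],[0,0,0],65],[[0,0,0],[0,0,0],40],[[0,0,0],[0,0,0],40],[[0,0,0],[0,0,0],40],[[0,0,0],[0,0,0],40]]' 50
python3 h.py .664 -.062 .062 1.5708
python3 -m inch '[[[0,0,-0.2],[0,0,0],40],[[0,0,-0.5],[0,0,0],40],[[0,0,-0.9],[0,0,0],40],[[0,0,-0.9],[0,0,0],40],[[0,0,-0.5],[0,0,0],40]]'
python3 h.py .43 .004 .14 0.18
```

```text
time: 28.53
eef_pos: [0.6651, -0.0623, 0.063]
tcp_rot: [0.708, 0.706, 0.001, 0.002]
ft_force: [-0.7, 0.1, 0.4]
opening: 0.0508
pos [ 0.6651 -0.0623  0.063 ] yaw 1.568 tilt [ 0.004 -0.    -1.   ] F [-0.7  0.1  0.4] open 50.8 t 28.53 q1,q6 [-0.27 -1.84]
shift units [ 0.01 -0.05  0.05]
turn units [ 0.03583333  0.00166667 -0.02      ]
time: 28.95
eef_pos: [0.6629, -0.0618, 0.1231]
tcp_rot: [0.708, 0.706, -0.001, -0.002]
ft_force: [0.3, -0.4, -2.5]
opening: 0.0508
pos [ 0.6629 -0.0618  0.1231] yaw 1.568 tilt [-0.004  0.002 -1.   ] F [ 0.3 -0.4 -2.5] open 50.8 t 28.95 q1,q6 [-0.27 -1.84]
shift units [  3.27 -11.66  -0.79]
turn units [-4.08333333e-02  1.08333333e-02  1.15700000e+01]
```

```bash
python3 -m inch '[[[0,0,-0.6],[0,0,0],40],[[0,-0.5,-0.8],[0,0,0],40],[[0.1,-0.9,-0.6],[0,0,0],40],[[0.2,-1,0],[0,0,0],40],[[0.2,-1,0],[0,0,0],40]]'
python3 -m inch '[[[0.2,-1,0],[0,0,0],40],[[0.2,-1,0],[0,0,0],40],[[0.2,-1,0],[0,0,0],40],[[0.2,-1,0],[0,0,0],40],[[0.2,-1,0],[0,0,0],40]]'
python3 -m inch '[[[0,-0.4,0],[0,0,0.5],40],[[0,0,0],[0,0,1],40],[[0,0,0],[0,0,1],40],[[0,0,0],[0,0,1],40],[[0,0,0],[0,0,1],40]]'
python3 h.py .43 .004 .14 0.18
python3 - <<'E'
from h import *
snap('wrist','w11')
E
```

```text
time: 29.37
eef_pos: [0.5959, -0.0525, 0.1689]
tcp_rot: [0.708, 0.706, 0.001, 0.001]
ft_force: [0.9, -0.1, -2.8]
opening: 0.0508
time: 29.78
eef_pos: [0.4908, -0.0312, 0.1712]
tcp_rot: [0.708, 0.706, 0.002, 0.002]
ft_force: [1.1, 0.4, -2.6]
opening: 0.0509
time: 30.2
eef_pos: [0.4773, -0.0296, 0.1742]
tcp_rot: [0.875, 0.484, 0.002, 0.002]
ft_force: [0.4, -0.7, -2.3]
opening: 0.0507
pos [ 0.4773 -0.0296  0.1742] yaw 1.01 tilt [ 0.006 -0.001 -1.   ] F [ 0.4 -0.7 -2.3] open 50.7 t 30.2 q1,q6 [-0.31 -1.32]
shift units [ 0.16 -2.91  1.69]
turn units [ 0.03666667 -0.03416667  6.9175    ]
```

View pics/w11.png

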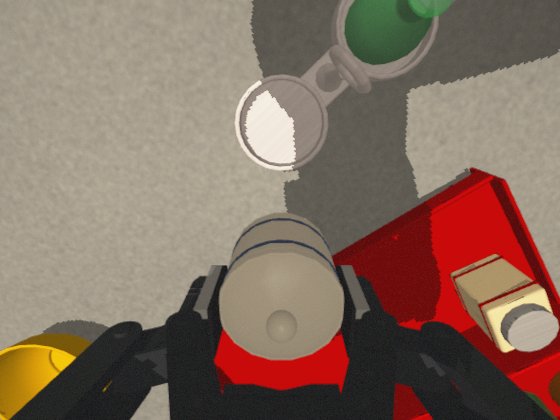

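```bash
python3 - <<'E'
from h import *
w=load('w11'); print('well',cast(w,(282,122),.026),'knob cam',cast(w,(282,325),.106+.174-.063),manip.get_state()['eef_pos'])
for a,b in [((236,122),(328,122)),((282,75),(282,170))]: print(np.linalg.norm(cast(w,a,.026)-cast(w,b,.026)))
E
python3 -m inch '[[[0,0,0],[0,0,1],40],[[0,0,0],[0,0,1],40],[[0,0,0],[0,0,1],40],[[0,0,0],[0,0,1],40],[[0,0,0],[0,0,1],40]]'
python3 -m inch '[[[0,0,0],[0,0,1],40],[[0,0,0],[0,0,0.9],40],[[0,0,0],[0,0,0],40]]'
python3 h.py .43 .004 .14 0.18
python3 - <<'E'
from h import *
snap('wrist','w12')
E
```

```text
well [0.42496696 0.00566401 0.026     ] knob cam [ 0.4726817  -0.02519344  0.217     ] [ 0.47739746 -0.02959539  0.17426039]
0.0781493326600033
0.07840986555314197
time: 30.67
eef_pos: [0.4772, -0.0296, 0.1761]
tcp_rot: [0.98, 0.2, 0.003, 0.002]
ft_force: [-0.5, -0.0, -2.6]
opening: 0.0509
time: 30.92
eef_pos: [0.4771, -0.0296, 0.1772]
tcp_rot: [0.997, 0.083, 0.004, 0.002]
ft_force: [0.4, 0.1, -3.1]
opening: 0.0507
pos [ 0.4771 -0.0296  0.1772] yaw 0.167 tilt [ 0.008 -0.002 -1.   ] F [ 0.4  0.1 -3.1] open 50.7 t 30.92 q1,q6 [-0.31 -0.48]
shift units [-2.06 -2.05  1.83]
turn units [ 0.03166667 -0.065      -0.10916667]
```

View pics/w12.png

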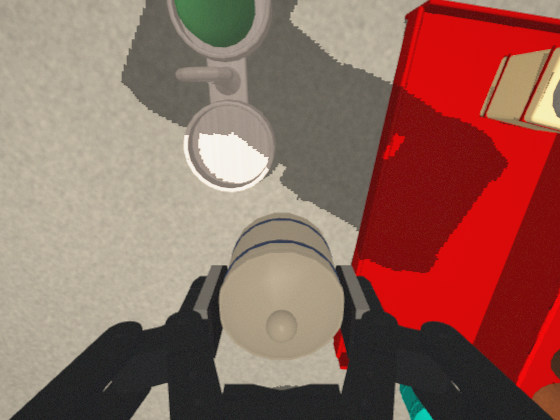

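```bash
python3 - <<'E'
from h import *
w=load('w12'); print('well',cast(w,(229,145),.026))
E
python3 -m inch '[[[-0.6,-0.6,0],[0,0,-0.1],40],[[-0.8,-0.8,0],[0,0,0],40],[[-0.4,-0.4,0.3],[0,0,0],40],[[0,0,1],[0,0,0],40],[[0,0,1],[0,0,0],40]]'
python3 -m inch '[[[0,0,1],[0,0,0],40],[[0,0,0.7],[0,0,0],40],[[0,0,0],[0,0,0],40]]'
python3 h.py .429 .0025 .031 0.18
```

```text
well [0.42632939 0.00671614 0.026     ]
time: 31.38
eef_pos: [0.436, -0.0006, 0.1335]
tcp_rot: [0.994, 0.107, 0.009, 0.004]
ft_force: [1.1, 0.0, -3.6]
opening: 0.0507
time: 31.63
eef_pos: [0.4353, -0.0001, 0.0967]
tcp_rot: [0.993, 0.116, 0.008, 0.003]
ft_force: [-0.8, 1.3, -2.0]
opening: 0.0506
pos [ 4.353e-01 -1.000e-04  9.670e-02] yaw 0.232 tilt [ 0.016 -0.005 -1.   ] F [-0.8  1.3 -2. ] open 50.6 t 31.63 q1,q6 [-0.27 -0.51]
shift units [-0.32 -0.23  3.28]
turn units [ 0.065      -0.12166667  0.43      ]
```

```bash
python3 -m inch '[[[-0.35,-0.2,0],[0.06,-0.12,0.3],40],[[0,0,0.6],[0,0,0],40],[[0,0,0.4],[0,0,0],40],[[0,0,0],[0,0,0],40]]'
python3 h.py .428 .003 .031 0.18
python3 - <<'E'
from h import *
snap('top','t12');snap('scene','s12');snap('wrist','w13')
a=cv2.imread('pics/t12.png')[180:300,190:350]; b=cv2.imread('pics/s12.png')[130:250,210:370]
cv2.imwrite('pics/ts12.png',np.vstack([cv2.resize(x,(400,300),interpolation=cv2.INTER_CUBIC) for x in(a,b)]))
E
```

```text
time: 31.97
eef_pos: [0.4286, 0.0019, 0.0781]
tcp_rot: [0.995, 0.104, 0.001, 0.001]
ft_force: [-0.6, 0.1, -3.0]
opening: 0.0508
pos [0.4286 0.0019 0.0781] yaw 0.209 tilt [ 0.002 -0.001 -1.   ] F [-0.6  0.1 -3. ] open 50.8 t 31.97 q1,q6 [-0.27 -0.48]
shift units [-0.02 -0.07  2.35]
turn units [ 0.01333333 -0.01583333  0.24083333]
```

View pics/ts12.png

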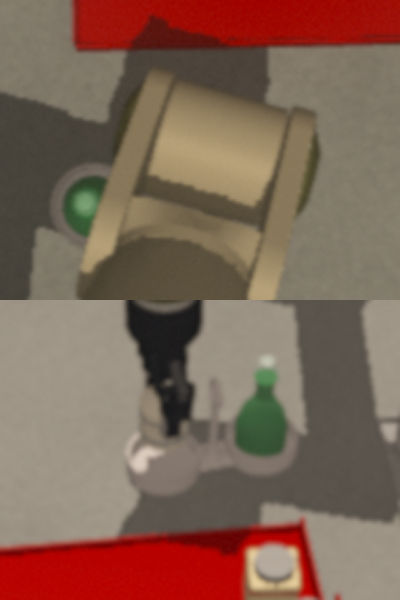

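View pics/w13.png

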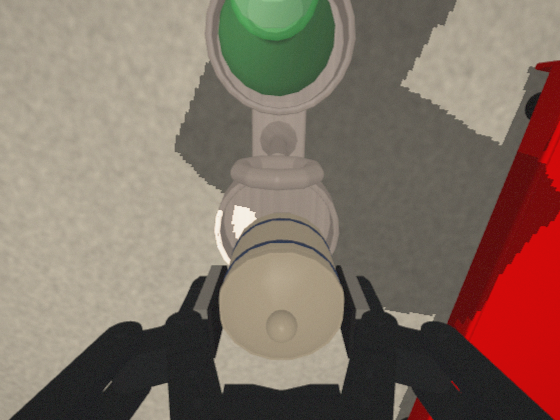

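Along the jaw axis the pot (281) and well (277) line up. I'll descend slowly and watch the force.

```bash
python3 -m inch '[[[-0.05,-0.05,0.6],[0,0,0.1],40],[[0,0,0.6],[0,0,0],40],[[0,0,0.4],[0,0,0],40],[[0,0,0.2],[0,0,0],40],[[0,0,0],[0,0,0],40]]'
python3 h.py .428 .003 .031 0.18
```

```text
time: 32.53
eef_pos: [0.4307, 0.0018, 0.0447]
tcp_rot: [0.995, 0.099, 0.005, 0.002]
ft_force: [-0.9, -0.6, -1.8]
opening: 0.0509
pos [0.4307 0.0018 0.0447] yaw 0.198 tilt [ 0.011 -0.004 -1.   ] F [-0.9 -0.6 -1.8] open 50.9 t 32.53 q1,q6 [-0.27 -0.47]
shift units [-0.13 -0.09  0.68]
turn units [ 0.0475     -0.08416667  0.1525    ]
```

```bash
python3 -m inch '[[[-0.1,-0.05,0.2],[0.04,-0.08,0.1],40],[[0,0,0.2],[0,0,0],40],[[0,0,0.1],[0,0,0],40],[[0,0,0],[0,0,0],40]]'
python3 h.py .428 .003 .031 0.18
```

```text
time: 32.87
eef_pos: [0.4292, 0.0022, 0.0348]
tcp_rot: [0.996, 0.093, 0.001, 0.001]
ft_force: [-0.5, -0.2, -2.3]
opening: 0.0509
pos [0.4292 0.0022 0.0348] yaw 0.186 tilt [ 0.002 -0.001 -1.   ] F [-0.5 -0.2 -2.3] open 50.9 t 32.87 q1,q6 [-0.27 -0.46]
shift units [-0.05 -0.05  0.19]
turn units [ 0.01083333 -0.01083333  0.04583333]
```

```bash
python3 -m inch '[[[0,0,0.12],[0,0,0],40],[[0,0,0],[0,0,0],40]]'
python3 -m inch '[[[0,0,0.1],[0,0,0],40],[[0,0,0],[0,0,0],40]]'
python3 -m inch '[[[0,0,0.08],[0,0,0],40],[[0,0,0],[0,0,0],40]]'
```

```text
time: 33.03
eef_pos: [0.4294, 0.0021, 0.0324]
tcp_rot: [0.996, 0.093, 0.001, 0.001]
ft_force: [0.5, -0.3, -1.7]
opening: 0.0511
time: 33.2
eef_pos: [0.4297, 0.0021, 0.031]
tcp_rot: [0.996, 0.093, 0.002, 0.001]
ft_force: [-0.4, 0.7, -2.1]
opening: 0.0508
time: 33.37
eef_pos: [0.43, 0.0022, 0.0313]
tcp_rot: [0.996, 0.093, 0.002, 0.001]
ft_force: [0.2, 1.1, -2.4]
opening: 0.0511
```

```bash
python3 -m inch '[[[0,0,0],[0,0,0],55],[[0,0,0],[0,0,0],65],[[0,0,0],[0,0,0],75],[[0,0,-0.2],[0,0,0],82],[[0,0,-0.5],[0,0,0],82]]'
python3 -m inch '[[[0,0,-1],[0,0,0],82],[[0,0,-1],[0,0,0],82],[[0,0,-1],[0,0,0],82],[[0,0,-1],[0,0,0],82],[[0,0,-1],[0,0,0],82]]'
python3 h.py .4269 .2888 .2 0
python3 - <<'E'
from h import *
snap('wrist','w14')
E
```

```text
time: 33.78
eef_pos: [0.4299, 0.0022, 0.0451]
tcp_rot: [0.996, 0.093, 0.002, 0.001]
ft_force: [-0.0, -0.1, 0.5]
opening: 0.0817
time: 34.2
eef_pos: [0.4279, 0.0026, 0.148]
tcp_rot: [0.996, 0.093, -0.001, -0.0]
ft_force: [0.5, 0.1, 0.6]
opening: 0.0822
pos [0.4279 0.0026 0.148 ] yaw 0.186 tilt [-0.002  0.    -1.   ] F [0.5 0.1 0.6] open 82.2 t 34.2 q1,q6 [-0.27 -0.46]
shift units [  2.59 -14.07  -2.6 ]
turn units [-0.0025  0.0175  1.5475]
```

View pics/w14.png

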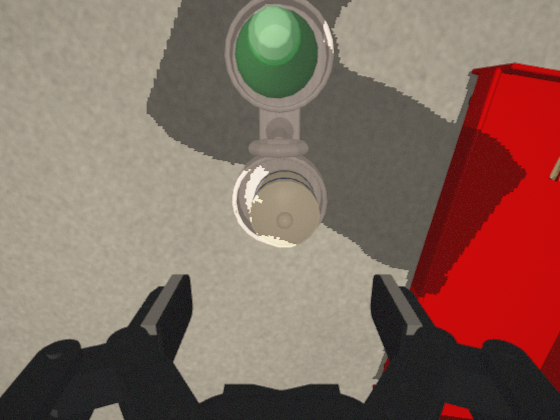

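Run:
```python
from h import *
w=load('w14'); print('knob',cast(w,(285,220),.073),'lid',cast(w,(285,211),.058))
a=cv2.imread('pics/w14.png')[130:270,210:350]; cv2.imwrite('pics/w14z.png',cv2.resize(a,(560,560),interpolation=cv2.INTER_CUBIC))
```

```text
knob [0.43038256 0.00616958 0.073     ] lid [0.43023408 0.00768913 0.058     ]
```

View pics/w14z.png

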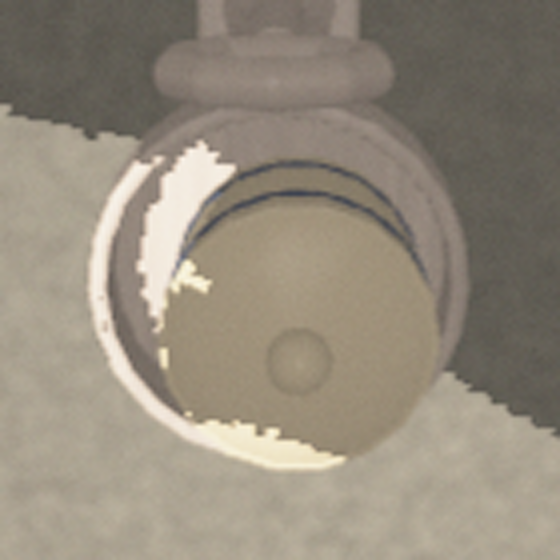

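Run:
```python
from h import *
w=load('w14'); print(cast(w,(279.4,200.7),.026),cast(w,(285.3,212),.058),cast(w,(284.7,220.3),.074))
```

```text
[0.42629072 0.00501178 0.026     ] [0.43060256 0.00695838 0.058     ] [0.43013867 0.00627677 0.074     ]
```

The pot sits in the well with its centre about 4–5 mm off, inside the 13 mm limit, and upright. Next I'll bring the dredger back.

```bash
python3 -m inch '[[[0,0,-1],[0,0,0.8],82],[[0,0,-1],[0,0,0.7],82],[[0,-0.5,-0.6],[0,0,0],82],[[0,-1,0],[0,0,0],82],[[0,-1,0],[0,0,0],82]]'
python3 -m inch '[[[0,-1,0],[0,0,0],82],[[0,-1,0],[0,0,0],82],[[0,-1,0],[0,0,0],82],[[0,-1,0],[0,0,0],82],[[0,-1,0],[0,0,0],82]]'
python3 -m inch '[[[0,-1,0],[0,0,0],82],[[0,-1,0],[0,0,0],82],[[0,-1,0],[0,0,0],82],[[0,-1,0],[0,0,0],82],[[0,-0.5,0],[0,0,0],82]]'
python3 h.py .4269 .2888 .2 0
```

```text
time: 34.67
eef_pos: [0.4301, 0.0512, 0.2085]
tcp_rot: [1.0, -0.004, 0.005, 0.002]
ft_force: [-0.3, -0.2, -0.3]
opening: 0.0819
time: 35.08
eef_pos: [0.4305, 0.1556, 0.2091]
tcp_rot: [1.0, -0.005, 0.006, 0.002]
ft_force: [0.3, 1.3, 0.2]
opening: 0.0821
time: 35.5
eef_pos: [0.4302, 0.2515, 0.2086]
tcp_rot: [1.0, -0.004, 0.005, 0.002]
ft_force: [0.0, -0.4, -0.6]
opening: 0.0819
pos [0.4302 0.2515 0.2086] yaw -0.009 tilt [ 0.01  -0.003 -1.   ] F [ 0.  -0.4 -0.6] open 81.9 t 35.5 q1,q6 [0.29 0.3 ]
shift units [-0.19 -1.87  0.42]
turn units [ 0.02666667 -0.08583333 -0.075     ]
```

```bash
python3 -m inch '[[[-0.1,-1,0],[0,-0.08,-0.07],82],[[-0.1,-0.8,0],[0,0,0],82],[[0,-0.1,0.6],[0,0,0],82],[[0,0,1],[0,0,0],82],[[0,0,1],[0,0,0],82]]'
python3 h.py .4269 .2888 .0935 0
python3 - <<'E'
from h import *
snap('wrist','w15')
E
```

```text
time: 35.92
eef_pos: [0.4276, 0.2934, 0.1582]
tcp_rot: [1.0, 0.002, 0.004, 0.0]
ft_force: [-0.0, -0.8, 0.0]
opening: 0.0818
pos [0.4276 0.2934 0.1582] yaw 0.003 tilt [ 0.008 -0.001 -1.   ] F [-0.  -0.8  0. ] open 81.8 t 35.92 q1,q6 [0.37 0.37]
shift units [-0.06  0.23  3.24]
turn units [ 0.00583333 -0.06583333  0.02833333]
```

View pics/w15.png

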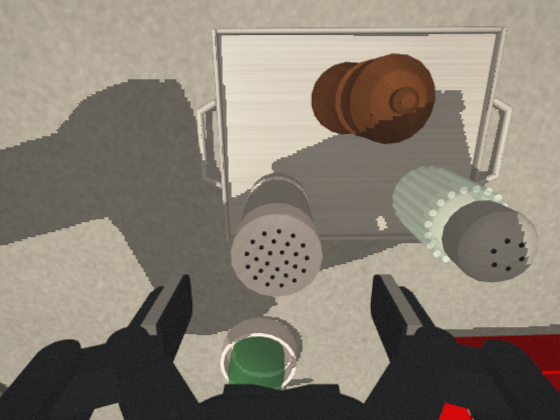

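```bash
python3 -m inch '[[[-0.05,0.2,0.8],[0,-0.06,0],82],[[0,0,1],[0,0,0],82],[[0,0,0.8],[0,0,0],82],[[0,0,0.5],[0,0,0],82],[[0,0,0.1],[0,0,0],82]]'
python3 h.py .4269 .2888 .0935 0
```

```text
time: 36.38
eef_pos: [0.4252, 0.2866, 0.089]
tcp_rot: [1.0, 0.001, -0.004, 0.002]
ft_force: [-0.6, 0.7, -0.3]
opening: 0.0822
pos [0.4252 0.2866 0.089 ] yaw 0.002 tilt [-0.007 -0.004 -1.   ] F [-0.6  0.7 -0.3] open 82.2 t 36.38 q1,q6 [0.36 0.36]
shift units [ 0.08 -0.11 -0.22]
turn units [0.035      0.06       0.01833333]
```

```bash
python3 -m inch '[[[0.1,-0.1,-0.15],[0.03,0.06,0],82],[[0,0,0],[0,0,0],82],[[0,0,0],[0,0,0],82]]'
python3 h.py .4269 .2888 .0935 0
python3 -m inch '[[[0,0,0],[0,0,0],65],[[0,0,0],[0,0,0],45],[[0,0,0],[0,0,0],45],[[0,0,0],[0,0,0],45],[[0,0,0],[0,0,0],45]]' 50
python3 h.py .4269 .2888 .0935 0
```

```text
time: 36.63
eef_pos: [0.4282, 0.2884, 0.0937]
tcp_rot: [1.0, 0.001, 0.001, 0.0]
ft_force: [0.5, -1.1, -0.5]
opening: 0.0821
pos [0.4282 0.2884 0.0937] yaw 0.001 tilt [ 0.001 -0.    -1.   ] F [ 0.5 -1.1 -0.5] open 82.1 t 36.63 q1,q6 [0.36 0.36]
shift units [-0.06 -0.02  0.01]
turn units [ 0.00166667 -0.01        0.0125    ]
time: 37.05
eef_pos: [0.4288, 0.2888, 0.0963]
tcp_rot: [1.0, 0.001, 0.002, -0.001]
ft_force: [0.0, 0.1, -2.2]
opening: 0.0546
pos [0.4288 0.2888 0.0963] yaw 0.002 tilt [ 0.005  0.001 -1.   ] F [ 0.   0.1 -2.2] open 54.6 t 37.05 q1,q6 [0.36 0.36]
shift units [-0.09 -0.    0.14]
turn units [-0.01       -0.03833333  0.01416667]
```

```bash
python3 -m inch '[[[0,0,-0.2],[0,0,0],45],[[0,0,-0.5],[0,0,0],45],[[0,0,-0.9],[0,0,0],45],[[0,0,-1],[0,0,0],45],[[0,0,-1],[0,0,0],45]]'
python3 -m inch '[[[0,0,-1],[0,0,0],45],[[0,0,-1],[0,0,0],45],[[0,0,-1],[0,0,0],45],[[0.1,0.2,-0.8],[0,0,0],45],[[0.2,0.5,-0.4],[0,0,0],45]]'
python3 -m inch '[[[0.4,0.8,0],[0,0,0],45],[[0.5,1,0],[0,0,0],45],[[0.5,1,0],[0,0,0],45],[[0.5,1,0],[0,0,0],45],[[0.5,1,0],[0,0,0],45]]'
python3 -m inch '[[[0.5,1,0],[0,0,0],45],[[0.5,1,0],[0,0,0],45],[[0.5,1,0],[0,0,0],45],[[0.5,1,0],[0,0,0],45],[[0.5,1,0],[0,0,0],45]]'
python3 h.py .639 -.1223 .27 0
```

```text
time: 37.47
eef_pos: [0.4261, 0.2877, 0.1669]
tcp_rot: [1.0, 0.001, -0.003, 0.002]
ft_force: [-0.5, 0.2, -1.3]
opening: 0.0547
time: 37.88
eef_pos: [0.4317, 0.2744, 0.2577]
tcp_rot: [1.0, 0.002, -0.002, 0.001]
ft_force: [-0.4, -0.5, -1.8]
opening: 0.0547
time: 38.3
eef_pos: [0.481, 0.1742, 0.2593]
tcp_rot: [1.0, 0.004, -0.001, 0.001]
ft_force: [-0.1, -0.2, -1.5]
opening: 0.0546
time: 38.72
eef_pos: [0.5326, 0.0659, 0.2568]
tcp_rot: [1.0, 0.003, -0.004, 0.001]
ft_force: [0.3, 0.2, -0.9]
opening: 0.0547
pos [0.5326 0.0659 0.2568] yaw 0.007 tilt [-0.009 -0.002 -1.   ] F [ 0.3  0.2 -0.9] open 54.7 t 38.72 q1,q6 [-0.1 -0.1]
shift units [ 5.25  9.45 -0.68]
turn units [0.01916667 0.07083333 0.0575    ]
```

```bash
python3 -m inch '[[[0.5,1,0],[0,0.07,0.05],45],[[0.5,1,0],[0,0,0],45],[[0.5,1,0],[0,0,0],45],[[0.5,1,0],[0,0,0],45],[[0.5,1,0],[0,0,0],45]]'
python3 -m inch '[[[0.5,1,0],[0,0,0],45],[[0.5,1,0],[0,0,0],45],[[0.3,0.6,0],[0,0,0],45],[[0,0.1,0],[0,0,0],45],[[0,0,0],[0,0,0],45]]'
python3 h.py .639 -.1223 .14 0
```

```text
time: 39.13
eef_pos: [0.583, -0.0431, 0.2538]
tcp_rot: [1.0, -0.001, -0.003, 0.001]
ft_force: [0.0, 1.0, -1.9]
opening: 0.0542
time: 39.55
eef_pos: [0.6089, -0.1075, 0.2492]
tcp_rot: [1.0, -0.004, -0.007, 0.0]
ft_force: [0.2, -1.0, -2.6]
opening: 0.0541
pos [ 0.6089 -0.1075  0.2492] yaw -0.008 tilt [-0.014 -0.    -1.   ] F [ 0.2 -1.  -2.6] open 54.1 t 39.55 q1,q6 [-0.36 -0.36]
shift units [1.58 0.73 5.44]
turn units [ 0.00416667  0.11333333 -0.06666667]
```

```bash
python3 -m inch '[[[0.8,0.4,0],[0,0.1,-0.06],45],[[0.7,0.3,0],[0,0,0],45],[[0.1,0,0.4],[0,0,0],45],[[0,0,1],[0,0,0],45],[[0,0,1],[0,0,0],45]]'
python3 h.py .639 -.1223 .14 0
python3 -m inch '[[[0,0,1],[0,0,0],45],[[0,0,0.6],[0,0,0],45],[[0,0,0],[0,0,0],45]]'
python3 h.py .639 -.1223 .14 0
```

```text
time: 39.97
eef_pos: [0.6403, -0.1194, 0.2022]
tcp_rot: [1.0, 0.001, 0.002, 0.001]
ft_force: [-0.4, 0.1, -1.4]
opening: 0.0548
pos [ 0.6403 -0.1194  0.2022] yaw 0.001 tilt [ 0.003 -0.001 -1.   ] F [-0.4  0.1 -1.4] open 54.8 t 39.97 q1,q6 [-0.37 -0.37]
shift units [-0.07  0.14  3.11]
turn units [ 0.0125     -0.02583333  0.0125    ]
time: 40.22
eef_pos: [0.6361, -0.1155, 0.1634]
tcp_rot: [1.0, 0.002, -0.003, -0.001]
ft_force: [-0.5, 0.2, -2.2]
opening: 0.0542
pos [ 0.6361 -0.1155  0.1634] yaw 0.004 tilt [-0.006  0.002 -1.   ] F [-0.5  0.2 -2.2] open 54.2 t 40.22 q1,q6 [-0.36 -0.37]
shift units [0.15 0.34 1.17]
turn units [-0.02        0.05083333  0.03416667]
```

```bash
python3 -m inch '[[[0.15,0.35,0],[0,0.05,0],45],[[0,0,0.6],[0,0,0],45],[[0,0,0.4],[0,0,0],45],[[0,0,0],[0,0,0],45]]'
python3 h.py .639 -.1223 .131 0
```

```text
time: 40.55
eef_pos: [0.6387, -0.1216, 0.1447]
tcp_rot: [1.0, 0.003, 0.001, -0.001]
ft_force: [-0.0, 0.5, -2.0]
opening: 0.0549
pos [ 0.6387 -0.1216  0.1447] yaw 0.006 tilt [ 0.002  0.002 -1.   ] F [-0.   0.5 -2. ] open 54.9 t 40.55 q1,q6 [-0.37 -0.38]
shift units [0.01 0.04 0.68]
turn units [-0.01416667 -0.02083333  0.05333333]
```

```bash
python3 -m inch '[[[0,0,0.35],[0,0,0],45],[[0,0,0.15],[0,0,0],45],[[0,0,0],[0,0,0],45]]'
python3 -m inch '[[[0,0,0.12],[0,0,0],45],[[0,0,0],[0,0,0],45]]'
python3 h.py .639 -.1223 .131 0
```

```text
time: 40.8
eef_pos: [0.6393, -0.1219, 0.1359]
tcp_rot: [1.0, 0.003, 0.003, -0.0]
ft_force: [-0.2, 0.2, -2.3]
opening: 0.0545
time: 40.97
eef_pos: [0.6395, -0.122, 0.1338]
tcp_rot: [1.0, 0.003, 0.003, -0.0]
ft_force: [-0.0, 0.8, -2.8]
opening: 0.0548
pos [ 0.6395 -0.122   0.1338] yaw 0.007 tilt [ 0.006  0.    -1.   ] F [-0.   0.8 -2.8] open 54.8 t 40.97 q1,q6 [-0.37 -0.38]
shift units [-0.03  0.02  0.14]
turn units [-0.0025     -0.0525      0.05416667]
```

```bash
python3 -m inch '[[[0,0,0.12],[0,-0.03,0],45],[[0,0,0],[0,0,0],45]]'
python3 -m inch '[[[0,0,0.1],[0,0,0],45],[[0,0,0],[0,0,0],45]]'
python3 h.py .639 -.1223 .131 0
```

```text
time: 41.13
eef_pos: [0.64, -0.1221, 0.1323]
tcp_rot: [1.0, 0.003, 0.002, 0.0]
ft_force: [0.9, -0.1, -1.8]
opening: 0.0543
time: 41.3
eef_pos: [0.6403, -0.1225, 0.1324]
tcp_rot: [1.0, 0.003, 0.003, 0.001]
ft_force: [-0.3, 0.3, -2.7]
opening: 0.0545
pos [ 0.6403 -0.1225  0.1324] yaw 0.007 tilt [ 0.006 -0.002 -1.   ] F [-0.3  0.3 -2.7] open 54.5 t 41.3 q1,q6 [-0.37 -0.38]
shift units [-0.07 -0.01  0.07]
turn units [ 0.01833333 -0.05333333  0.05583333]
```

```bash
python3 -m inch '[[[0,0,0.05],[0,0,0],60],[[0,0,0],[0,0,0],70],[[0,0,0],[0,0,0],80],[[0,0,0],[0,0,0],80],[[0,0,-0.3],[0,0,0],80]]'
python3 -m inch '[[[0,0,-1],[0,0,0],80],[[0,0,-1],[0,0,0],80],[[0,0,-1],[0,0,0],80],[[0,0,-1],[0,0,0],80],[[0,0,-1],[0,0,0],80]]'
python3 h.py .5586 .2937 .22 0
python3 - <<'E'
from h import *
snap('wrist','w16')
E
```

```text
time: 41.72
eef_pos: [0.6403, -0.1225, 0.1367]
tcp_rot: [1.0, 0.003, 0.003, 0.001]
ft_force: [-0.6, 1.3, -0.4]
opening: 0.0798
time: 42.13
eef_pos: [0.6385, -0.1218, 0.2384]
tcp_rot: [1.0, 0.003, -0.001, -0.001]
ft_force: [0.7, -0.4, 1.0]
opening: 0.0801
pos [ 0.6385 -0.1218  0.2384] yaw 0.007 tilt [-0.002  0.001 -1.   ] F [ 0.7 -0.4  1. ] open 80.1 t 42.13 q1,q6 [-0.37 -0.38]
shift units [ -3.86 -20.8    0.95]
turn units [-0.01    0.0125  0.055 ]
```

View pics/w16.png

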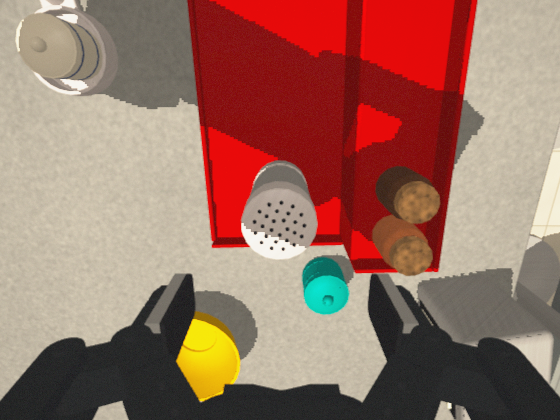

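The dredger stands upright on the deck again at (279,215). Next the shaker.

```bash
python3 -m inch '[[[-0.2,-1,0],[0,0,0],80],[[-0.2,-1,0],[0,0,0],80],[[-0.2,-1,0],[0,0,0],80],[[-0.2,-1,0],[0,0,0],80],[[-0.2,-1,0],[0,0,0],80]]'
python3 -m inch '[[[-0.2,-1,0],[0,0,0],80],[[-0.2,-1,0],[0,0,0],80],[[-0.2,-1,0],[0,0,0],80],[[-0.2,-1,0],[0,0,0],80],[[-0.2,-1,0],[0,0,0],80]]'
python3 -m inch '[[[-0.2,-1,0],[0,0,0],80],[[-0.2,-1,0],[0,0,0],80],[[-0.2,-1,0],[0,0,0],80],[[-0.2,-1,0],[0,0,0],80],[[-0.2,-1,0],[0,0,0],80]]'
python3 h.py .5586 .2937 .22 0
```

```text
time: 42.6
eef_pos: [0.6198, -0.0232, 0.2471]
tcp_rot: [1.0, 0.0, 0.007, 0.002]
ft_force: [0.3, 0.7, 0.3]
opening: 0.0801
time: 43.02
eef_pos: [0.5984, 0.0816, 0.2483]
tcp_rot: [1.0, -0.0, 0.008, 0.003]
ft_force: [0.6, 0.1, 1.5]
opening: 0.0801
time: 43.43
eef_pos: [0.5769, 0.1868, 0.2495]
tcp_rot: [1.0, -0.0, 0.01, 0.002]
ft_force: [0.8, -0.3, 1.0]
opening: 0.0802
pos [0.5769 0.1868 0.2495] yaw 0.0 tilt [ 0.019 -0.005 -1.   ] F [ 0.8 -0.3  1. ] open 80.2 t 43.43 q1,q6 [0.12 0.12]
shift units [-0.94 -5.35  1.43]
turn units [ 0.04 -0.16 -0.  ]
```

```bash
python3 -m inch '[[[-0.15,-1,0],[0,-0.15,0],80],[[-0.15,-1,0],[0,0,0],80],[[-0.15,-1,0],[0,0,0],80],[[-0.15,-1,0],[0,0,0],80],[[-0.1,-0.9,0.3],[0,0,0],80]]'
python3 -m inch '[[[0,-0.2,0.8],[0,0,0],80],[[0,0,1],[0,0,0],80],[[0,0,1],[0,0,0],80],[[0,0,0.5],[0,0,0],80],[[0,0,0],[0,0,0],80]]'
python3 h.py .5586 .2937 .0895 0
python3 - <<'E'
from h import *
snap('wrist','w17')
E
```

```text
time: 43.85
eef_pos: [0.5616, 0.2904, 0.2461]
tcp_rot: [1.0, 0.0, 0.002, 0.002]
ft_force: [1.0, 0.4, -0.3]
opening: 0.0798
time: 44.27
eef_pos: [0.5607, 0.2997, 0.1788]
tcp_rot: [1.0, 0.003, 0.004, 0.001]
ft_force: [-0.1, 0.3, -1.1]
opening: 0.0795
pos [0.5607 0.2997 0.1788] yaw 0.007 tilt [ 0.008 -0.001 -1.   ] F [-0.1  0.3 -1.1] open 79.5 t 44.27 q1,q6 [0.31 0.3 ]
shift units [-0.14  0.29  4.47]
turn units [ 0.01166667 -0.06666667  0.05583333]
```

View pics/w17.png

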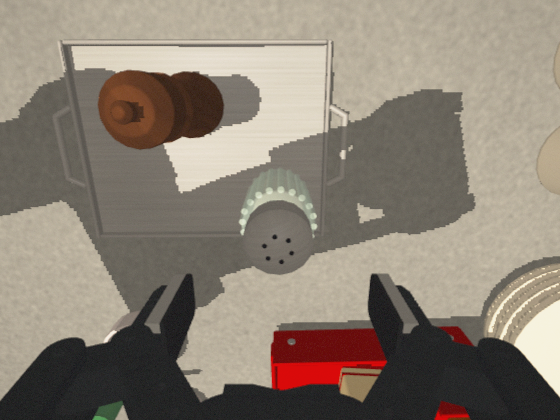

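```bash
python3 -m inch '[[[-0.1,0.3,0.9],[0,-0.06,0.04],80],[[0,0,1],[0,0,0],80],[[0,0,1],[0,0,0],80],[[0,0,0.7],[0,0,0],80],[[0,0,0.2],[0,0,0],80]]'
python3 -m inch '[[[0,0,0.3],[0,0,0],80],[[0,0,0],[0,0,0],80]]'
python3 h.py .5586 .2937 .0895 0
```

```text
time: 44.73
eef_pos: [0.5631, 0.2943, 0.1092]
tcp_rot: [1.0, 0.001, 0.007, -0.002]
ft_force: [0.4, -0.7, 0.2]
opening: 0.08
time: 44.9
eef_pos: [0.5639, 0.2943, 0.1041]
tcp_rot: [1.0, 0.0, 0.008, -0.002]
ft_force: [-0.5, 0.4, 0.1]
opening: 0.08
pos [0.5639 0.2943 0.1041] yaw 0.001 tilt [ 0.016  0.003 -1.   ] F [-0.5  0.4  0.1] open 80.0 t 44.9 q1,q6 [0.3 0.3]
shift units [-0.28  0.03  0.72]
turn units [-0.02833333 -0.135       0.0075    ]
```

```bash
python3 -m inch '[[[-0.25,0,0.4],[-0.02,-0.13,0],80],[[0,0,0.35],[0,0,0],80],[[0,0,0],[0,0,0],80]]'
python3 h.py .5586 .2937 .0875 0
```

```text
time: 45.15
eef_pos: [0.5598, 0.2948, 0.0906]
tcp_rot: [1.0, 0.0, 0.002, -0.001]
ft_force: [-0.3, -0.5, -1.1]
opening: 0.0798
pos [0.5598 0.2948 0.0906] yaw 0.001 tilt [ 0.004  0.002 -1.   ] F [-0.3 -0.5 -1.1] open 79.8 t 45.15 q1,q6 [0.3 0.3]
shift units [-0.06  0.06  0.15]
turn units [-0.01916667 -0.03        0.0075    ]
```

```bash
python3 -m inch '[[[-0.05,0.06,0.12],[0,0,0],65],[[0,0,0],[0,0,0],40],[[0,0,0],[0,0,0],38],[[0,0,0],[0,0,0],38],[[0,0,0],[0,0,0],38]]' 50
python3 h.py .5586 .2937 .0895 0
python3 -m inch '[[[0,0,-0.2],[0,0,0],38],[[0,0,-0.5],[0,0,0],38],[[0,0,-0.9],[0,0,0],38],[[0,0,-1],[0,0,0],38],[[0,0,-1],[0,0,0],38]]'
python3 -m inch '[[[0,0,-1],[0,0,0],38],[[0,0,-1],[0,0,0],38],[[0,0,-1],[0,0,0],38],[[0,0,-1],[0,0,0],38],[[0.1,0.3,-0.5],[0,0,0],38]]'
python3 h.py .637 .0112 .26 0
```

```text
time: 45.57
eef_pos: [0.5588, 0.2937, 0.0892]
tcp_rot: [1.0, 0.001, 0.002, -0.001]
ft_force: [0.0, 0.1, -3.1]
opening: 0.047
pos [0.5588 0.2937 0.0892] yaw 0.001 tilt [ 0.005  0.003 -1.   ] F [ 0.   0.1 -3.1] open 47.0 t 45.57 q1,q6 [0.3  0.29]
shift units [-0.01  0.   -0.01]
turn units [-0.02333333 -0.03916667  0.00916667]
time: 45.98
eef_pos: [0.5563, 0.2927, 0.1603]
tcp_rot: [1.0, 0.0, -0.003, 0.0]
ft_force: [-0.0, 0.7, -3.1]
opening: 0.047
time: 46.4
eef_pos: [0.558, 0.2872, 0.2608]
tcp_rot: [1.0, 0.001, -0.001, -0.0]
ft_force: [0.6, 0.4, -2.9]
opening: 0.047
pos [0.558  0.2872 0.2608] yaw 0.002 tilt [-0.002  0.001 -1.   ] F [ 0.6  0.4 -2.9] open 47.0 t 46.4 q1,q6 [0.29 0.28]
shift units [ 3.93 13.81  0.02]
turn units [-0.00833333  0.01666667  0.01583333]
```

```bash
python3 -m inch '[[[0.2,0.7,0],[0,0,0],38],[[0.28,1,0],[0,0,0],38],[[0.28,1,0],[0,0,0],38],[[0.28,1,0],[0,0,0],38],[[0.28,1,0],[0,0,0],38]]'
python3 -m inch '[[[0.3,1,0],[0,0,0],38],[[0.3,1,0],[0,0,0],38],[[0.3,1,0],[0,0,0],38],[[0.3,1,0],[0,0,0],38],[[0.3,1,0],[0,0,0],38]]'
python3 h.py .637 .0116 .26 0
```

```text
time: 46.82
eef_pos: [0.5847, 0.1899, 0.2644]
tcp_rot: [1.0, 0.004, 0.002, -0.001]
ft_force: [0.6, 0.1, -3.7]
opening: 0.047
time: 47.23
eef_pos: [0.6148, 0.0803, 0.2619]
tcp_rot: [1.0, 0.002, -0.001, -0.001]
ft_force: [-0.2, 0.8, -3.3]
opening: 0.0472
pos [0.6148 0.0803 0.2619] yaw 0.005 tilt [-0.002  0.001 -1.   ] F [-0.2  0.8 -3.3] open 47.2 t 47.23 q1,q6 [-0.06 -0.07]
shift units [1.09 3.44 0.09]
turn units [-0.01166667  0.01833333  0.04083333]
```

```bash
python3 -m inch '[[[0.3,1,0],[0,0,0.04],38],[[0.3,1,0],[0,0,0],38],[[0.3,0.8,0],[0,0,0],38],[[0.2,0.2,0],[0,0,0],38],[[0,0,0],[0,0,0],38]]'
python3 h.py .637 .0116 .125 0
python3 -m inch '[[[0,0,0.6],[0,0,0],38],[[0,0,1],[0,0,0],38],[[0,0,1],[0,0,0],38],[[0,0,1],[0,0,0],38],[[0,0,0.4],[0,0,0],38]]'
python3 h.py .637 .0116 .125 0
```

```text
time: 47.65
eef_pos: [0.6365, 0.0087, 0.2587]
tcp_rot: [1.0, -0.004, -0.004, -0.0]
ft_force: [-0.6, 0.6, -2.8]
opening: 0.0472
pos [0.6365 0.0087 0.2587] yaw -0.008 tilt [-0.008  0.001 -1.   ] F [-0.6  0.6 -2.8] open 47.2 t 47.65 q1,q6 [-0.17 -0.16]
shift units [ 0.08 -0.14  6.68]
turn units [-0.00416667  0.06916667 -0.06416667]
time: 48.07
eef_pos: [0.6351, 0.0105, 0.1776]
tcp_rot: [1.0, -0.003, -0.002, -0.0]
ft_force: [-0.9, -0.4, -4.0]
opening: 0.0472
pos [0.6351 0.0105 0.1776] yaw -0.007 tilt [-0.005  0.001 -1.   ] F [-0.9 -0.4 -4. ] open 47.2 t 48.07 q1,q6 [-0.17 -0.16]
shift units [ 0.11 -0.06  2.63]
turn units [-0.0075      0.04       -0.05583333]
```

```bash
python3 -m inch '[[[0.1,-0.05,0.6],[0,0.04,-0.05],38],[[0,0,0.7],[0,0,0],38],[[0,0,0.4],[0,0,0],38],[[0,0,0.1],[0,0,0],38],[[0,0,0],[0,0,0],38]]'
python3 h.py .637 .0116 .125 0
```

```text
time: 48.48
eef_pos: [0.6356, 0.0146, 0.1395]
tcp_rot: [1.0, 0.001, -0.001, -0.001]
ft_force: [-0.1, 0.2, -2.7]
opening: 0.0468
pos [0.6356 0.0146 0.1395] yaw 0.003 tilt [-0.003  0.002 -1.   ] F [-0.1  0.2 -2.7] open 46.8 t 48.48 q1,q6 [-0.16 -0.17]
shift units [0.07 0.15 0.73]
turn units [-0.01666667  0.02333333  0.0225    ]
```

```bash
python3 -m inch '[[[0.07,0.15,0.3],[0,0,0],38],[[0,0,0.2],[0,0,0],38],[[0,0,0],[0,0,0],38]]'
python3 -m inch '[[[0,0,0.15],[0,0,0],38],[[0,0,0],[0,0,0],38]]'
python3 h.py .637 .0116 .125 0
```

```text
time: 48.73
eef_pos: [0.638, 0.0115, 0.1309]
tcp_rot: [1.0, 0.002, 0.0, -0.001]
ft_force: [-0.3, -1.0, -2.9]
opening: 0.0472
time: 48.9
eef_pos: [0.6382, 0.0113, 0.1282]
tcp_rot: [1.0, 0.001, 0.001, -0.001]
ft_force: [-0.5, 0.1, -3.0]
opening: 0.0473
pos [0.6382 0.0113 0.1282] yaw 0.003 tilt [ 0.002  0.001 -1.   ] F [-0.5  0.1 -3. ] open 47.3 t 48.9 q1,q6 [-0.17 -0.17]
shift units [-0.06 -0.01  0.16]
turn units [-0.01083333 -0.015       0.025     ]
```

```bash
python3 -m inch '[[[-0.05,0,0.13],[0,0,0],38],[[0,0,0],[0,0,0],38]]'
python3 -m inch '[[[0,0,0.1],[0,0,0],38],[[0,0,0],[0,0,0],38]]'
python3 -m inch '[[[0,0,0.08],[0,0,0],38],[[0,0,0],[0,0,0],38]]'
```

```text
time: 49.07
eef_pos: [0.6373, 0.0112, 0.1258]
tcp_rot: [1.0, 0.001, 0.001, -0.001]
ft_force: [-0.5, 0.2, -2.6]
opening: 0.0471
time: 49.23
eef_pos: [0.6381, 0.0108, 0.1256]
tcp_rot: [1.0, 0.001, 0.003, 0.0]
ft_force: [-0.6, 0.4, -3.6]
opening: 0.0474
time: 49.4
eef_pos: [0.6387, 0.0106, 0.1254]
tcp_rot: [1.0, 0.001, 0.004, 0.0]
ft_force: [0.7, 1.1, -3.3]
opening: 0.0472
```

Contact. Releasing the shaker.

```bash
python3 -m inch '[[[0,0,0.03],[0,0,0],55],[[0,0,0],[0,0,0],70],[[0,0,0],[0,0,0],80],[[0,0,0],[0,0,0],80],[[0,0,-0.3],[0,0,0],80]]'
python3 -m inch '[[[0,0,-1],[0,0,0],80],[[0,0,-1],[0,0,0],80],[[0,0,-1],[0,0,0],80],[[0,0,-1],[0,0,0],80],[[0,0,-1],[0,0,0],80]]'
python3 -m inch '[[[-0.4,-1,0],[0,0,0],80],[[-0.4,-1,0],[0,0,0],80],[[-0.4,-1,0],[0,0,0],80],[[-0.4,-1,0],[0,0,0],80],[[-0.4,-1,0],[0,0,0],80]]'
python3 -m inch '[[[-0.4,-1,0],[0,0,0],80],[[-0.4,-1,0],[0,0,0],80],[[-0.4,-1,0],[0,0,0],80],[[-0.4,-1,0],[0,0,0],80],[[-0.4,-1,0],[0,0,0],80]]'
python3 h.py .4835 .3797 .22 0
python3 - <<'E'
from h import *
snap('top','t18')
E
```

```text
time: 49.82
eef_pos: [0.6387, 0.0107, 0.1302]
tcp_rot: [1.0, 0.001, 0.004, 0.0]
ft_force: [0.4, -0.6, 0.3]
opening: 0.0796
time: 50.23
eef_pos: [0.6364, 0.0111, 0.232]
tcp_rot: [1.0, 0.001, 0.0, -0.0]
ft_force: [-0.7, -0.2, -0.6]
opening: 0.08
time: 50.65
eef_pos: [0.5979, 0.1102, 0.24]
tcp_rot: [1.0, -0.002, 0.007, 0.001]
ft_force: [0.7, 0.3, 0.4]
opening: 0.0797
time: 51.07
eef_pos: [0.5558, 0.2152, 0.2422]
tcp_rot: [1.0, -0.002, 0.008, 0.0]
ft_force: [0.8, -0.8, 0.3]
opening: 0.0799
pos [0.5558 0.2152 0.2422] yaw -0.004 tilt [ 0.017 -0.001 -1.   ] F [ 0.8 -0.8  0.3] open 79.9 t 51.07 q1,q6 [0.17 0.18]
shift units [-3.67 -8.21  1.04]
turn units [ 0.00666667 -0.14166667 -0.035     ]
```

View pics/t18.png

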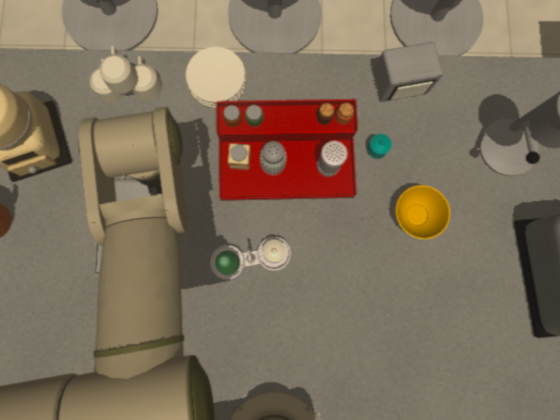

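The top view shows the shaker (273,157), the dredger (333,156) and the pot in the well (274,250). I'll compare them with the first picture while fetching the mill.

```bash
python3 - <<'E'
from h import *
a=cv2.imread('pics/top0.png')[128:192,215:360]; b=cv2.imread('pics/t18.png')[128:192,215:360]
cv2.imwrite('pics/cmp.png',np.vstack([cv2.resize(x,(650,287),interpolation=cv2.INTER_CUBIC) for x in(a,b)]))
E
python3 -m inch '[[[-0.4,-1,0],[0,-0.14,0],80],[[-0.4,-1,0],[0,0,0],80],[[-0.4,-1,0],[0,0,0],80],[[-0.4,-1,0],[0,0,0],80],[[-0.4,-1,0],[0,0,0],80]]'
python3 -m inch '[[[-0.4,-1,0],[0,0,0],80],[[-0.4,-1,0],[0,0,0],80],[[-0.3,-0.7,0],[0,0,0],80],[[0,0,0.5],[0,0,0],80],[[0,0,0.5],[0,0,0],80]]'
python3 h.py .4835 .3797 .1006 0
```

```text
time: 51.53
eef_pos: [0.5132, 0.321, 0.2448]
tcp_rot: [1.0, -0.002, 0.001, -0.0]
ft_force: [0.8, 0.1, -0.3]
opening: 0.0802
time: 51.95
eef_pos: [0.4891, 0.3811, 0.2279]
tcp_rot: [1.0, 0.001, 0.003, -0.002]
ft_force: [0.5, -0.5, 0.2]
opening: 0.0803
pos [0.4891 0.3811 0.2279] yaw 0.002 tilt [ 0.007  0.004 -1.   ] F [ 0.5 -0.5  0.2] open 80.3 t 51.95 q1,q6 [0.47 0.47]
shift units [-0.32  0.1   6.36]
turn units [-0.03416667 -0.05583333  0.01583333]
```

View pics/cmp.png

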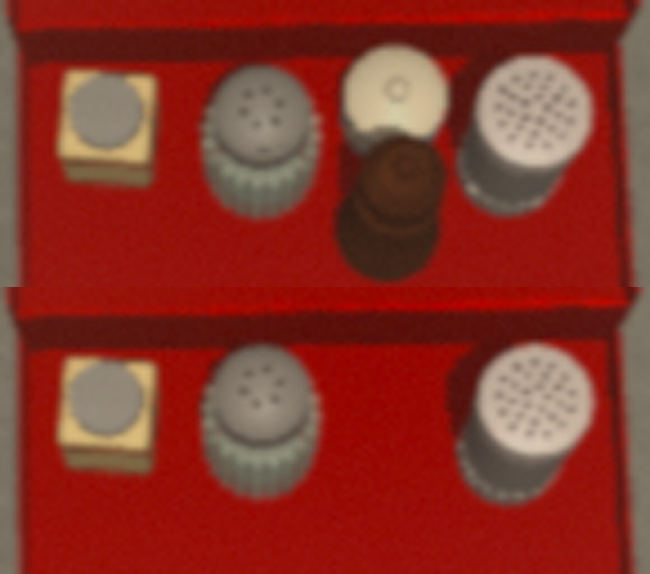

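Against the first picture, the dredger is within about 1 mm, the shaker within about 4 mm, and the tin has not moved. Now the mill.

```bash
python3 -m inch '[[[-0.3,0.1,0.8],[0,-0.05,0],80],[[0,0,1],[0,0,0],80],[[0,0,1],[0,0,0],80],[[0,0,1],[0,0,0],80],[[0,0,1],[0,0,0],80]]'
python3 h.py .4835 .3797 .1006 0
python3 - <<'E'
from h import *
snap('wrist','w19')
E
```

```text
time: 52.37
eef_pos: [0.4851, 0.3754, 0.1275]
tcp_rot: [1.0, -0.0, 0.002, -0.002]
ft_force: [0.5, 0.0, -0.5]
opening: 0.0804
pos [0.4851 0.3754 0.1275] yaw -0.001 tilt [ 0.004  0.005 -1.   ] F [ 0.5  0.  -0.5] open 80.4 t 52.37 q1,q6 [0.46 0.46]
shift units [-0.08 -0.21  1.35]
turn units [-0.03916667 -0.03333333 -0.00666667]
```

View pics/w19.png

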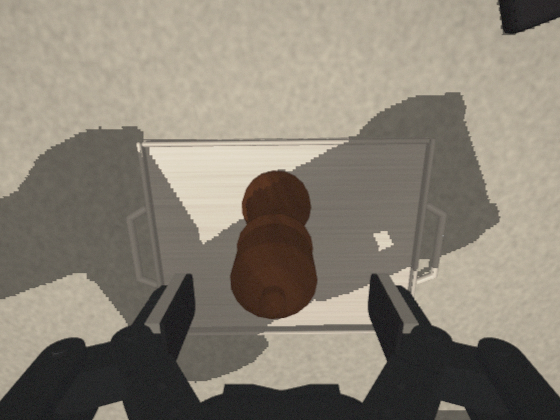

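```bash
python3 -m inch '[[[-0.1,-0.1,0.6],[-0.03,-0.03,0],80],[[0,-0.1,0.5],[0,0,0],80],[[0,0,0.2],[0,0,0],80],[[0,0,0],[0,0,0],80],[[0,0,0],[0,0,0],80]]'
python3 h.py .4835 .3797 .1006 0
```

```text
time: 52.83
eef_pos: [0.4824, 0.3747, 0.0943]
tcp_rot: [1.0, -0.002, -0.005, 0.002]
ft_force: [0.1, 0.9, 0.4]
opening: 0.08
pos [0.4824 0.3747 0.0943] yaw -0.005 tilt [-0.01  -0.005 -1.   ] F [0.1 0.9 0.4] open 80.0 t 52.83 q1,q6 [0.47 0.47]
shift units [ 0.05 -0.25 -0.31]
turn units [ 0.03916667  0.0825     -0.04083333]
```

```bash
python3 -m inch '[[[0.1,-0.27,-0.2],[0.03,0.08,-0.04],80],[[0,0,0],[0,0,0],80],[[0,0,0],[0,0,0],80]]'
python3 h.py .4835 .3797 .1 0
```

```text
time: 53.08
eef_pos: [0.4858, 0.3808, 0.1009]
tcp_rot: [1.0, 0.0, 0.002, -0.0]
ft_force: [-1.3, -0.1, -0.7]
opening: 0.0802
pos [0.4858 0.3808 0.1009] yaw 0.0 tilt [ 0.004  0.001 -1.   ] F [-1.3 -0.1 -0.7] open 80.2 t 53.08 q1,q6 [0.47 0.47]
shift units [-0.11  0.06  0.04]
turn units [-0.0075     -0.03416667  0.00166667]
```

```bash
python3 -m inch '[[[-0.1,0.06,0.05],[0,-0.03,0],65],[[0,0,0],[0,0,0],40],[[0,0,0],[0,0,0],30],[[0,0,0],[0,0,0],30],[[0,0,0],[0,0,0],30]]' 50
python3 h.py .4835 .3797 .1 0
python3 -m inch '[[[0,0,-0.2],[0,0,0],30],[[0,0,-0.5],[0,0,0],30],[[0,0,-0.9],[0,0,0],30],[[0,0,-1],[0,0,0],30],[[0,0,-1],[0,0,0],30]]'
python3 -m inch '[[[0,0,-1],[0,0,0],30],[[0,0,-1],[0,0,0],30],[[0,0,-1],[0,0,0],30],[[0,0,-1],[0,0,0],30],[[0.1,0.3,-1],[0,0,0],30]]'
python3 h.py .6046 -.0565 .29 0
```

```text
time: 53.5
eef_pos: [0.4836, 0.38, 0.1016]
tcp_rot: [1.0, 0.0, 0.001, -0.001]
ft_force: [1.2, -0.9, -1.6]
opening: 0.0411
pos [0.4836 0.38   0.1016] yaw 0.001 tilt [ 0.002  0.002 -1.   ] F [ 1.2 -0.9 -1.6] open 41.1 t 53.5 q1,q6 [0.47 0.47]
shift units [-0.    0.01  0.08]
turn units [-0.01916667 -0.01833333  0.00666667]
time: 53.92
eef_pos: [0.4815, 0.3785, 0.1723]
tcp_rot: [1.0, 0.0, -0.004, 0.002]
ft_force: [0.6, 0.9, -1.8]
opening: 0.0409
time: 54.33
eef_pos: [0.4829, 0.3727, 0.2802]
tcp_rot: [1.0, 0.001, -0.004, 0.002]
ft_force: [0.3, 0.3, -2.7]
opening: 0.0409
pos [0.4829 0.3727 0.2802] yaw 0.001 tilt [-0.009 -0.004 -1.   ] F [ 0.3  0.3 -2.7] open 40.9 t 54.33 q1,q6 [0.46 0.46]
shift units [ 6.05 21.47 -0.47]
turn units [0.02916667 0.07333333 0.01083333]
```

```bash
python3 -m inch '[[[0.15,0.7,-0.3],[0,0.07,0],30],[[0.2,1,-0.3],[0,0,0],30],[[0.2,1,-0.2],[0,0,0],30],[[0.2,1,0],[0,0,0],30],[[0.2,1,0],[0,0,0],30]]'
python3 -m inch '[[[0.2,1,0],[0,0,0],30],[[0.2,1,0],[0,0,0],30],[[0.2,1,0],[0,0,0],30],[[0.2,1,0],[0,0,0],30],[[0.2,1,0],[0,0,0],30]]'
python3 -m inch '[[[0.2,1,0],[0,0,0],30],[[0.2,1,0],[0,0,0],30],[[0.2,1,0],[0,0,0],30],[[0.2,1,0],[0,0,0],30],[[0.2,1,0],[0,0,0],30]]'
python3 h.py .6046 -.0565 .29 0
```

```text
time: 54.75
eef_pos: [0.5023, 0.275, 0.3021]
tcp_rot: [1.0, 0.003, 0.005, 0.0]
ft_force: [-0.3, 0.8, -2.3]
opening: 0.0411
time: 55.17
eef_pos: [0.5213, 0.1658, 0.3009]
tcp_rot: [1.0, 0.002, 0.004, 0.002]
ft_force: [0.1, 0.3, -1.9]
opening: 0.0408
time: 55.58
eef_pos: [0.5392, 0.0567, 0.2995]
tcp_rot: [1.0, 0.001, 0.002, 0.003]
ft_force: [1.1, 0.5, -1.3]
opening: 0.0406
pos [0.5392 0.0567 0.2995] yaw 0.002 tilt [ 0.004 -0.005 -1.   ] F [ 1.1  0.5 -1.3] open 40.6 t 55.58 q1,q6 [-0.11 -0.11]
shift units [3.26 5.67 0.52]
turn units [ 0.04166667 -0.035       0.01666667]
```

```bash
python3 -m inch '[[[0.5,1,0],[0.04,0,0],30],[[0.6,1,0],[0,0,0],30],[[0.6,1,0],[0,0,0],30],[[0.6,1,0],[0,0,0],30],[[0.5,0.8,0],[0,0,0],30]]'
python3 -m inch '[[[0.3,0.2,0],[0,0,0],30],[[0,0,0.4],[0,0,0],30],[[0,0,0.8],[0,0,0],30],[[0,0,0.5],[0,0,0],30],[[0,0,0],[0,0,0],30]]'
python3 h.py .6046 -.0565 .1376 0
```

```text
time: 56.0
eef_pos: [0.5927, -0.0485, 0.2986]
tcp_rot: [1.0, -0.001, 0.001, 0.001]
ft_force: [0.6, -0.1, -1.6]
opening: 0.0406
time: 56.42
eef_pos: [0.5972, -0.0563, 0.2598]
tcp_rot: [1.0, -0.003, -0.001, 0.001]
ft_force: [0.1, 0.2, -3.3]
opening: 0.0409
pos [ 0.5972 -0.0563  0.2598] yaw -0.006 tilt [-0.002 -0.002 -1.   ] F [ 0.1  0.2 -3.3] open 40.9 t 56.42 q1,q6 [-0.29 -0.28]
shift units [ 0.39 -0.    6.11]
turn units [ 0.01333333  0.01916667 -0.05083333]
```

```bash
python3 -m inch '[[[0.35,0,0.6],[0,0,-0.05],30],[[0,0,1],[0,0,0],30],[[0,0,1],[0,0,0],30],[[0,0,0.8],[0,0,0],30],[[0,0,0.4],[0,0,0],30]]'
python3 h.py .6046 -.0565 .1376 0
```

```text
time: 56.83
eef_pos: [0.6046, -0.0534, 0.1813]
tcp_rot: [1.0, 0.002, 0.001, 0.001]
ft_force: [-0.3, 0.4, -2.0]
opening: 0.0406
pos [ 0.6046 -0.0534  0.1813] yaw 0.005 tilt [ 0.003 -0.003 -1.   ] F [-0.3  0.4 -2. ] open 40.6 t 56.83 q1,q6 [-0.28 -0.29]
shift units [-0.01  0.15  2.19]
turn units [ 0.02166667 -0.02333333  0.04166667]
```

```bash
python3 -m inch '[[[0,0.15,0.5],[0,0,0.04],30],[[0,0,0.5],[0,0,0],30],[[0,0,0.3],[0,0,0],30],[[0,0,0],[0,0,0],30]]'
python3 h.py .6046 -.0565 .1376 0
```

```text
time: 57.17
eef_pos: [0.6045, -0.0546, 0.1519]
tcp_rot: [1.0, 0.001, 0.0, 0.001]
ft_force: [-0.9, -0.3, -2.2]
opening: 0.0407
pos [ 0.6045 -0.0546  0.1519] yaw 0.003 tilt [ 0.001 -0.002 -1.   ] F [-0.9 -0.3 -2.2] open 40.7 t 57.17 q1,q6 [-0.28 -0.29]
shift units [0.   0.09 0.72]
turn units [ 0.01416667 -0.00583333  0.02416667]
```

```bash
python3 -m inch '[[[0,0.1,0.3],[0,0,0],30],[[0,0,0.2],[0,0,0],30],[[0,0,0],[0,0,0],30]]'
python3 -m inch '[[[0,0,0.13],[0,0,0],30],[[0,0,0],[0,0,0],30]]'
python3 -m inch '[[[0,0,0.13],[0,0,0],30],[[0,0,0],[0,0,0],30]]'
python3 h.py .6046 -.0565 .1376 0
```

```text
time: 57.42
eef_pos: [0.6053, -0.0565, 0.1423]
tcp_rot: [1.0, 0.002, 0.002, 0.001]
ft_force: [-0.0, 0.2, -2.0]
opening: 0.0409
time: 57.58
eef_pos: [0.6056, -0.0566, 0.14]
tcp_rot: [1.0, 0.002, 0.002, 0.001]
ft_force: [0.4, 0.4, -2.4]
opening: 0.0409
time: 57.75
eef_pos: [0.6059, -0.0567, 0.1378]
tcp_rot: [1.0, 0.002, 0.003, 0.002]
ft_force: [-0.7, -0.7, -1.4]
opening: 0.0406
pos [ 0.6059 -0.0567  0.1378] yaw 0.004 tilt [ 0.006 -0.003 -1.   ] F [-0.7 -0.7 -1.4] open 40.6 t 57.75 q1,q6 [-0.29 -0.29]
shift units [-0.07 -0.01  0.01]
turn units [ 0.02583333 -0.04583333  0.03166667]
```

```bash
python3 -m inch '[[[-0.05,0,0.1],[0,-0.03,0],30],[[0,0,0],[0,0,0],30]]'
python3 -m inch '[[[0,0,0.08],[0,0,0],30],[[0,0,0],[0,0,0],30]]'
python3 -m inch '[[[0,0,0.03],[0,0,0],45],[[0,0,0],[0,0,0],60],[[0,0,0],[0,0,0],75],[[0,0,0],[0,0,0],80],[[0,0,-0.3],[0,0,0],80]]'
python3 -m inch '[[[0,0,-1],[0,0,0],80],[[0,0,-1],[0,0,0],80],[[0,0,-1],[0,0,0],80],[[0,0,-1],[0,0,0],80],[[0,0,-1],[0,0,0],80]]'
python3 -m inch '[[[-0.5,-1,-0.3],[0,0,0],80],[[-0.5,-1,0],[0,0,0],80],[[-0.5,-1,0],[0,0,0],80],[[-0.5,-1,0],[0,0,0],80],[[-0.5,-1,0],[0,0,0],80]]'
python3 -m inch '[[[-0.5,-1,0],[0,0,0],80],[[-0.5,-1,0],[0,0,0],80],[[-0.5,-1,0],[0,0,0],80],[[-0.5,-1,0],[0,0,0],80],[[-0.5,-1,0],[0,0,0],80]]'
python3 -m inch '[[[-0.5,-1,0],[0,0,0],80],[[-0.5,-1,0],[0,0,0],80],[[-0.5,-1,0],[0,0,0],80],[[-0.5,-1,0],[0,0,0],80],[[0,0,0],[0,0,0],80]]'
python3 - <<'E'
from h import *
snap('top','t20'); snap('scene','s20')
a=cv2.imread('pics/top0.png')[128:192,215:360]; b=cv2.imread('pics/t20.png')[128:192,215:360]
cv2.imwrite('pics/cmp2.png',np.vstack([cv2.resize(x,(650,287),interpolation=cv2.INTER_CUBIC) for x in(a,b)]))
a=cv2.imread('pics/scene0.png')[140:320,110:370]; b=cv2.imread('pics/s20.png')[140:320,110:370]
cv2.imwrite('pics/cmp3.png',np.vstack([cv2.resize(x,(433,300),interpolation=cv2.INTER_CUBIC) for x in(a,b)]))
E
```

```text
time: 57.92
eef_pos: [0.606, -0.0572, 0.138]
tcp_rot: [1.0, 0.002, 0.003, 0.002]
ft_force: [-0.2, 0.6, -2.7]
opening: 0.0405
time: 58.08
eef_pos: [0.6064, -0.0575, 0.1376]
tcp_rot: [1.0, 0.002, 0.004, 0.003]
ft_force: [-0.6, 0.4, -2.3]
opening: 0.0407
time: 58.5
eef_pos: [0.6059, -0.0572, 0.1419]
tcp_rot: [1.0, 0.002, 0.003, 0.003]
ft_force: [-0.3, -0.4, 0.5]
opening: 0.0798
time: 58.92
eef_pos: [0.6039, -0.0563, 0.2439]
tcp_rot: [1.0, 0.002, -0.001, 0.001]
ft_force: [0.9, 0.2, -0.2]
opening: 0.0801
time: 59.33
eef_pos: [0.5548, 0.043, 0.257]
tcp_rot: [1.0, -0.001, 0.006, 0.003]
ft_force: [0.9, 0.5, 0.2]
opening: 0.0799
time: 59.75
eef_pos: [0.502, 0.1477, 0.2585]
tcp_rot: [1.0, -0.001, 0.007, 0.003]
ft_force: [0.9, 0.7, 0.3]
opening: 0.0804
time: 60.17
eef_pos: [0.4579, 0.2343, 0.2604]
tcp_rot: [1.0, 0.0, 0.009, 0.002]
ft_force: [-0.3, -0.3, 0.1]
opening: 0.08
```

View pics/cmp2.png

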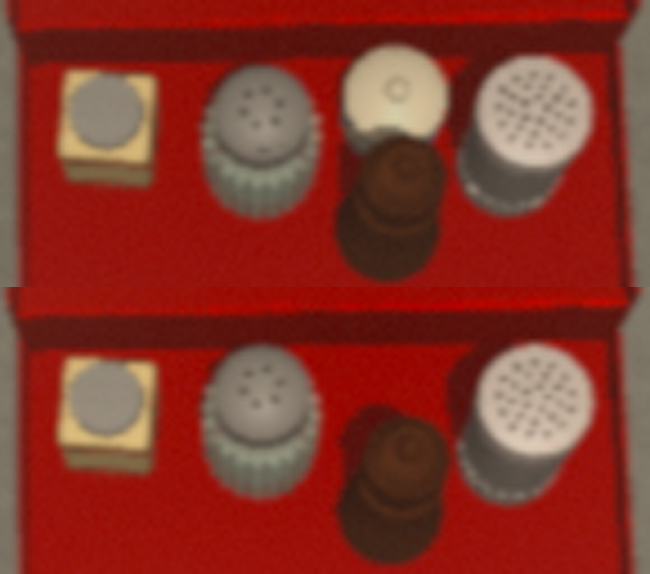

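View pics/cmp3.png

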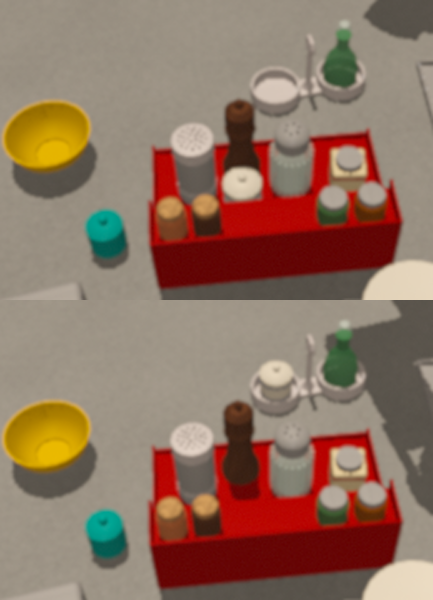

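View pics/t20.png

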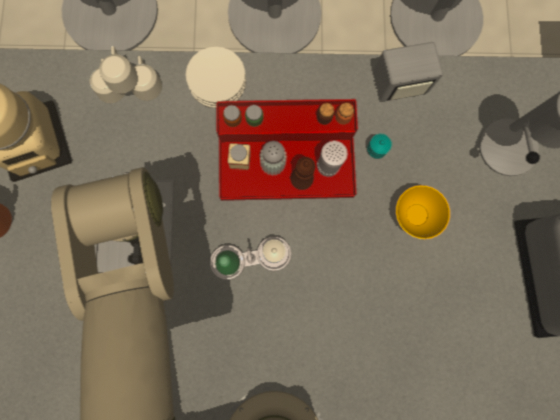

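All three are back and upright, the bystanders have not moved, and the pot is in the well. One last numeric check of the pot before handing in.

Run:
```python
from h import *
t=load('t20'); h=cv2.cvtColor(t['img'],cv2.COLOR_RGB2HSV).astype(int)
a=cv2.imread('pics/t20.png')[225:280,245:305]; cv2.imwrite('pics/t20z.png',cv2.resize(a,(600,550),interpolation=cv2.INTER_CUBIC))
```

```text
(no output)
```

View pics/t20z.png

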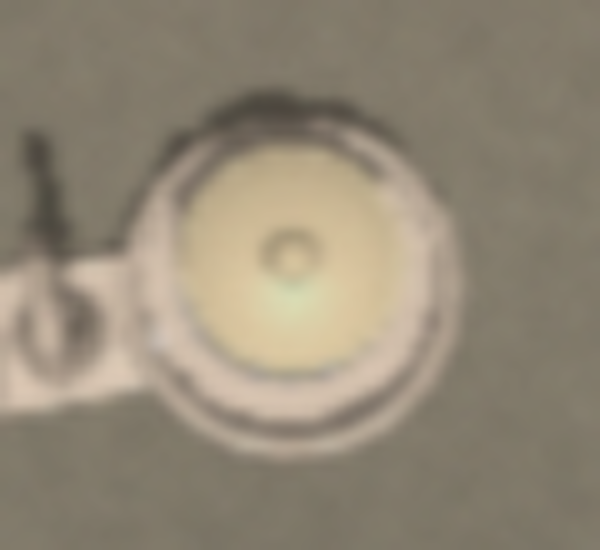

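Run:
```python
from h import *
t=load('t20'); f=lambda x,y:(245+(x+.5)/10-.5,225+(y+.5)/10-.5)
print('lid',cast(t,f(292,257),.059),'knob',cast(t,f(292,252),.074),'well',cast(t,f(295,285),.026))
order.close_job()
```

```text
lid [0.4314179  0.00318199 0.059     ] knob [0.43147618 0.00337092 0.074     ] well [0.4271853  0.00202778 0.026     ]
the job is handed in; nothing more can be done
```

I moved the mill, shaker and dredger onto the tray, then set the white mustard pot in the empty well. After that I put the dredger, shaker and mill back on their starting spots. I handed the job in after about 60 s of robot time (limit 138 s). `order.close_job()` gives no verdict, so the results below are only my own camera checks.

- **Mustard pot:** it stands upright about 4.5 mm from the well centre (limit 13 mm). The last top view and an earlier wrist view agree on this.
- **Shaker, mill and dredger:** all three stand upright. Compared with the first top view, the mill and dredger are within about 3 mm of where they started and the shaker within about 4 mm (limit 15 mm).
- **Bystanders:** the tin, cruet and bowl show no visible movement, and the gripper touches nothing.
- **Disagreement:** close to the hand, wrist-camera readings ran about 2.5–6 mm off, towards the camera side. I relied on the top view and the recorded grasp poses instead.
- **Checks:** none of my checks failed.

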